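Set up the screw feeder for the next carton

ROBOT

A 7-joint arm with a two-finger parallel gripper is mounted at the origin on the work surface. World frame = base frame: x ahead of the robot, y to its left, z up, the work surface at z = 0. Lengths are in m, angles in degrees, forces in N, time in s.
With the tool pointing down it reaches from about 0.4 to 0.9 m from the base axis. Payload 5.5 kg.
Tool frame: the origin (TCP) lies midway between the tips of the shut fingers; the grasp point (between the pads) lies 19 mm behind it (arm.hold_point_z is the y of the grasp point in the tool frame, in m); y points along the fingers, x is the direction in which the jaws open and shut, and the axes are right-handed (so a half turn about y gives the same grasp; the last joint's range is limited). The gripper opens to 85 mm and grips with 20 to 120 N. Pads are 22 mm wide; open, the fingers measure 114 mm over their backs; the gripper's body (76 mm by 85 mm) begins 54 mm behind the grasp point. The pads swing forward as they close: fully open they stand 13 mm farther back than shut.
Start: joints at [78.335, 28.699, -24.465, 88.831, 12.651, 65.22, -12.049], TCP at [0.293, -0.58, 0.231] pointing down, gripper open.
Joint ranges: [-164.97, 164.97], [-17.58, 116.51], [-87.97, 89.64], [11.32, 138.91], [-80.73, 260.73], [10.89, 115.49], [-147.41, 147.41]. Speed limits (degrees/s): [147.25, 147.25, 180, 180, 180, 180, 180].

INTERFACE

Orientations are given as a 3x3 rotation matrix whose columns are the frame's x, y, z axes.
In Python, from rig import arm, viewer gives the robot as it stands.
- The arm moves only by the tool arm_command, never from a script. Its argument "commands" is a list that holds one entry, the list of rows, each a list of 7 numbers: the shift along the tool's x, y, z in mm, then the turn, a rotation vector about the tool's x, y, z in degrees, then the finger opening in mm, from 0 to 85.4. In form: [[[x, y, z, rx, ry, rz, jaw], ...]]. A call has 1 to 12 rows; each row shifts and turns the pose as measured when the row begins, along the tool's axes as they then stand; what a row does not reach is not made up. A row lasts 1/10 s, in which the tool goes at most 50 mm and 8.59 degrees, less where a joint would pass 70% of its speed; a pose out of reach is approached as far as the arm can. A call is refused whole if a number of a shift passes 50 or a number of a turn 8.59, either way. A call with a gripper value outside its range is refused whole. The fingers move at their own pace and stop on an object; "grip_force" is the grip in N (left out, the last holds). Time passes only in rows, so rows that do not move let the fingers close. It gives the time, the measured TCP pose, the force and the opening at its end, in the units of the state.
- arm.observe(): the state, without advancing time (a new reading comes with each control period).
- viewer.read_camera(name): name is "side" or "top"; returns (picture, depth): 400x640x3 uint8, blue, green, red; 400x640 float32, m along the optical axis (not along the pixel's ray), 0 where there is no reading.
- viewer.camera_model(name): a dict with "K" (3x3 intrinsics, pixels), "D" ([k1, k2, p1, p2, k3] as OpenCV has them; the pictures are not rectified), "pose" (4x4, takes a point from camera to world coordinates). Camera axes: x right, y down, z forward; pixel columns grow to the right and rows downward; lengths in m; the calibration is good to about 2 mm. A picture is of the moment at which its call begins. camera_model takes no time and is no camera call.
- arm.sign_off(): hands the job in, once; it reports no verdict.
The state is a dict: "clock": time; "joints": joint angles; "joint_vel": joint speeds; "joint_torque": joint torques, N m; "tool_pos": TCP position; "orientation": TCP orientation; "contact_force": force on the tool from outside, world axes, zero at the start; "ft_torque": the same for the moment, N m; "width": opening from 0.0 (shut) to 1.0 (fully open).
Only numpy, scipy, OpenCV 4.12 (cv2) and the standard library are available. Lean on these libraries where they do the work, as an engineer would, in place of code of your own. Each camera call takes 0.05 s, during which the arm holds its last target.

TASK

Get the screw feeder ready for its next batch: bring the empty open carton in between the guides under the feeder's tray until it sits squarely home against the stop plate, and turn the controller's step switch up, counting the clicks, until its pointer rests at step 5 (the fifth tick after the round Off dot), never turning it past that. Keep the carton upright on the bench and leave the tin, the sealed box and the tape roll where they stand.

Things in the scene. Friction and masses are not known exactly. Their poses are not given: they have to be found in the camera images.
- controller: Fixed grey desk console, 220 mm wide (its y), 210 mm deep (its x), 45 mm high at the front (-x, robot side) and 143 mm at the back, so its aluminium panel slopes 25 deg towards the robot. A big lever switch sits mid-panel, a rocker and a lamp near the front edge. Origin: centre of the underside.
- dial_centre (a point): Point where the switch's axis meets the panel plate; x axis up the slope, y to the left along the panel, z out of the panel along the axis. A black dial disc, 100 mm across, 8 mm high, lies on the panel; over it the grey lever on a round boss (40 mm across, top 45 mm above the plate). Seen from above the steps rise clockwise, 30 deg each: Off, then 1 to 7, over 210 deg, then a stop.
- pointer_tip (a point): Tip of the dial's pointer nose (10 mm wide, white line, top 7 mm above the plate), 77 mm from the axis. It starts at Off, step 1 or step 2 (rarely it hangs between two of these until the lever is touched). Let go, the dial sits in a detent with the pointer straight at a mark, the lever right above the pointer.
- lever_end (a point): End of the lever, 64 mm from the axis; bar 16 mm wide, 17 to 42 mm above the plate, tail 32 mm behind the axis. It drives the dial through a spring: pushed, it runs ahead of the pointer, ever harder (to about 10 N at 50 mm from the axis); some 45 to 55 deg from rest, then every 30 deg, the dial snaps on a step (a click) and the push falls to about 5 N. Let go, it swings back over the pointer.
- mark_0 (a point): Inner edge of the round black Off dot on the panel, 81 mm from the axis, 105 deg anticlockwise of straight up the slope.
- mark_5 (a point): Inner end of the fifth black tick, 81 mm from the axis: step 5, wanted; 45 deg clockwise of straight up the slope. When the dial rests at step 5 the pointer's tip is about 5 mm from it. The ticks grow longer from step 1 to 7.
- mark_6 (a point): Inner end of the sixth tick: step 6, one click too far.
- feeder: Fixed vibratory feeder along its y. Origin: on the bench, mid-face of its steel stop plate (104 mm wide, 51 mm high, facing -y). Guides, 4 to 34 mm high, run from it to y = -65 mm, inner faces at x = +-47 mm, then flare to +-64 mm at y = -107 mm. Its tray (underside 122 mm up, 96 mm wide) overhangs to y = -35 mm. Base, tray and a hopper (160 mm wide, to 275 mm high) lie behind, to y = 290 mm.
- carton: Loose empty open-topped cardboard carton, 80 mm (x) by 110 mm (y) by 70 mm high, walls 4 mm, about 150 g; origin: centre of its underside. It stands in front of the guides, one 80 mm side roughly facing the stop. Home: that side against the stop plate, its centre 55 mm from the plate (feeder x 0, y -55 mm).
- tin: Loose open tin of screws, 90 mm across, 55 mm high; origin: centre of its underside. Leave alone.
- sealed_box: Loose sealed cardboard box, 70 by 85 by 100 mm high; origin: centre of its underside. Leave alone.
- tape_roll: Loose roll of clear tape lying flat, 100 mm across, 48 mm high; origin: centre of its underside. Leave alone.
There are look-alikes about, which are no part of the job. What is shaped like the carton but red or yellow is not meant.

How it is judged (in metres and radians):
At the end, for the whole second after the job is handed in: the pointer rests at the fifth tick (tip within 8 mm of mark_5), and the carton stands flat on the bench between the guides against the stop plate (gap under 7 mm, within 10 mm of the middle, within 0.12 rad of square), upright and at rest (distance between pointer_tip and mark_5 below 0.008 m and y of carton in the frame of feeder above -0.062 m and x of carton in the frame of feeder between -0.01 and 0.01 m and angle between the y axis of carton and the y axis of feeder, either way round below 0.12 rad and angle between carton's own z axis and vertical below 0.1 rad and linear speed of carton below 0.01 m/s and height (world z) of carton below 0.01 m); the robot touches nothing.
It fails at once if the switch has been turned past step 5, to step 6 (distance between pointer_tip and mark_6 below 0.012 m).
It fails at once if the carton has been tipped over (angle between carton's own z axis and vertical above 0.5 rad).
It fails at once if a bystander (tin, sealed box or tape roll) has been shifted by more than 20 mm (distance of any of tin, sealed_box, tape_roll from where it was at the start of the episode above 0.02 m).
It also fails if it takes over 67 s, if anything falls off the work surface, if the arm or the gripper's body presses on something with over 40 N, if the wrist force passes 120 N, or if a joint passes its speed limit or range.

## Working session

There is one attempt and no reset: what is moved stays moved. The work goes in short steps, Python scripts to look and compute and a tool call to move; the robot and the scene stay as the last step left them, time stands still between calls to the robot, and variables do not carry over. Pictures are saved under pics/ and viewed, and the job is handed in when it is done.

Besides the shell and the picture viewer there is one more tool, called after ">>>" as a command line: name --argument value ..., lists and objects as JSON in quotes. arm_command: Moves the arm, as the interface text tells. Its arguments: {"type":"object","properties":{"commands":{"type":"array","items":{"type":"array","items":{"type":"array","items":{"type":"number"}}}},"grip_force":{"type":"number"}},"required":["commands"]}

```bash
ls; mkdir -p pics; python3 - <<'E'
from rig import arm, viewer
import cv2, numpy as np
s=arm.observe(); print({k:np.round(v,3).tolist() if not isinstance(v,float) else v for k,v in s.items()}); print(arm.hold_point_z)
for n in ("side","top"):
    p,d=viewer.read_camera(n); cv2.imwrite(f"pics/{n}0.png",p); np.save(f"pics/{n}0.npy",d)
    m=viewer.camera_model(n); print(n,np.round(m["K"],1).tolist(),np.round(m["D"],4),np.round(m["pose"],3).tolist())
E
```

```text
pics
{'clock': 0.0, 'joints': [78.336, 28.755, -24.451, 88.893, 12.651, 65.22, -12.049], 'joint_vel': [0.046, -0.041, -0.072, 0.065, -0.018, 0.049, 0.011], 'joint_torque': [0.001, -56.953, -5.816, -28.094, 0.011, 0.012, 0.0], 'tool_pos': [0.292, -0.58, 0.23], 'orientation': [[0.45, -0.001, 0.893], [-0.893, 0.002, 0.45], [-0.002, -1.0, 0.0]], 'contact_force': [-0.298, 0.398, -0.593], 'ft_torque': [-0.023, -0.063, 0.054], 'width': 0.9987423083725291}
-0.0187
side [[487.1, 0.0, 325.5], [0.0, 487.1, 193.8], [0.0, 0.0, 1.0]] [-0.0805  0.      0.      0.      0.    ] [[-0.878, -0.365, 0.308, 0.23], [-0.478, 0.675, -0.562, 0.585], [-0.003, -0.641, -0.768, 0.956], [0.0, 0.0, 0.0, 1.0]]
top [[393.1, 0.0, 316.9], [0.0, 393.1, 202.1], [0.0, 0.0, 1.0]] [-0.0471  0.      0.      0.      0.    ] [[0.011, -0.988, 0.153, 0.437], [-1.0, -0.008, 0.02, -0.04], [-0.019, -0.154, -0.988, 1.026], [0.0, 0.0, 0.0, 1.0]]
```

View pics/side0.png

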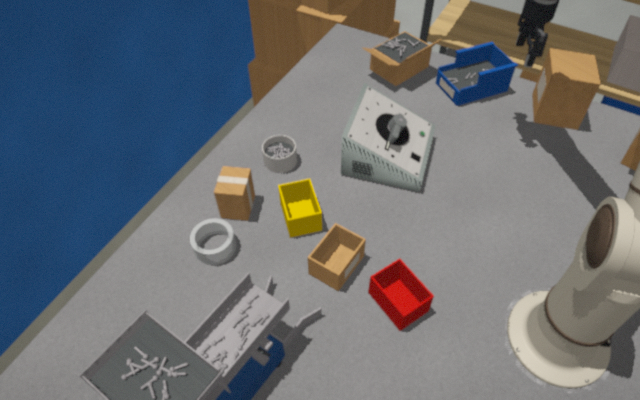

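View pics/top0.png

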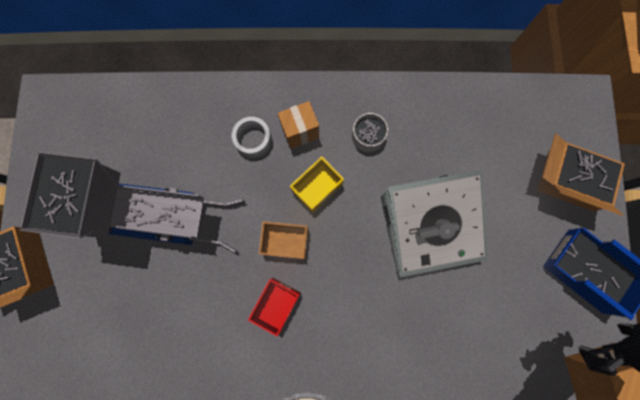

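```bash
cat > h.py <<'E'
import numpy as np, cv2
from rig import arm, viewer
def rays(n,uv):
    m=viewer.camera_model(n); T=np.array(m["pose"])
    p=cv2.undistortPoints(np.array(uv,float).reshape(-1,1,2),np.array(m["K"]),np.array(m["D"])).reshape(-1,2)
    d=np.c_[p,np.ones(len(p))]@T[:3,:3].T
    return T[:3,3],d
def onplane(n,uv,p0,nrm=(0,0,1)):
    o,d=rays(n,uv); nrm=np.array(nrm,float)
    t=((np.array(p0)-o)@nrm)/(d@nrm); return o+d*t[:,None]
def onz(n,uv,z): return onplane(n,uv,(0,0,z))
def depthpts(n,d,uv):
    o,r=rays(n,uv); uv=np.array(uv,int).reshape(-1,2); return o+r*d[uv[:,1],uv[:,0]][:,None]
def proj(n,P):
    m=viewer.camera_model(n); T=np.linalg.inv(m["pose"]); 
    return cv2.projectPoints(np.array(P,float).reshape(-1,3),cv2.Rodrigues(T[:3,:3])[0],T[:3,3],np.array(m["K"]),np.array(m["D"]))[0].reshape(-1,2)
def crop(img,x0,y0,x1,y1,s,name):
    c=cv2.resize(img[y0:y1,x0:x1],None,fx=s,fy=s,interpolation=cv2.INTER_CUBIC); cv2.imwrite(name,c)
E
python3 - <<'E'
from h import *
t=cv2.imread('pics/top0.png'); s=cv2.imread('pics/side0.png')
a=cv2.resize(t[170:290,375:495],None,fx=4.5,fy=4.5,interpolation=cv2.INTER_CUBIC);cv2.imwrite('pics/c1.png',a)
crop(t,100,170,330,280,3.4,'pics/c2.png')
crop(s,330,80,440,200,4.5,'pics/c3.png')
crop(s,180,210,380,360,4,'pics/c4.png')
d=np.load('pics/top0.npy'); print((d==0).sum())
for n in ('top',):
  d=np.load(f'pics/{n}0.npy')
  uv=[(345,300),(400,350),(284,241),(395,195),(395,210),(475,190),(478,265),(415,262),(175,210)]
  print(np.round(depthpts(n,d,uv),3))
E
```

```text
1011
[[ 0.344 -0.093  0.001]
 [ 0.222 -0.231 -0.002]
 [ 0.493  0.066  0.002]
 [ 0.593 -0.2    0.137]
 [ 0.561 -0.203  0.117]
 [ 0.608 -0.389  0.126]
 [ 0.435 -0.434  0.004]
 [ 0.442 -0.258  0.064]
 [ 0.554  0.308  0.134]]
```

View pics/c1.png

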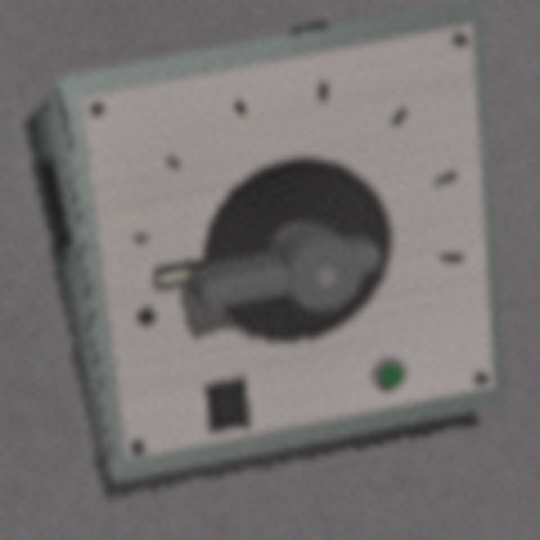

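View pics/c2.png

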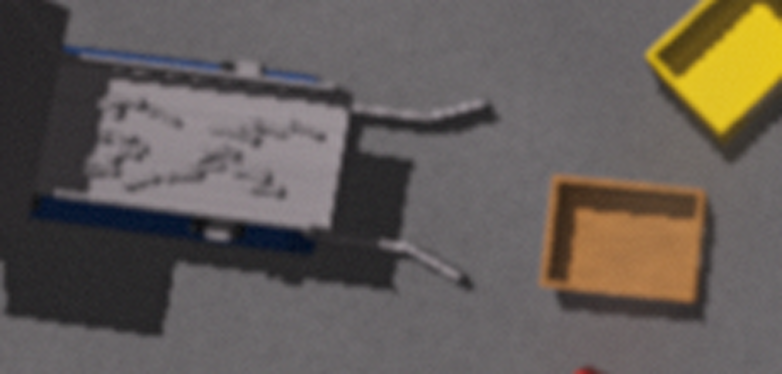

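View pics/c3.png

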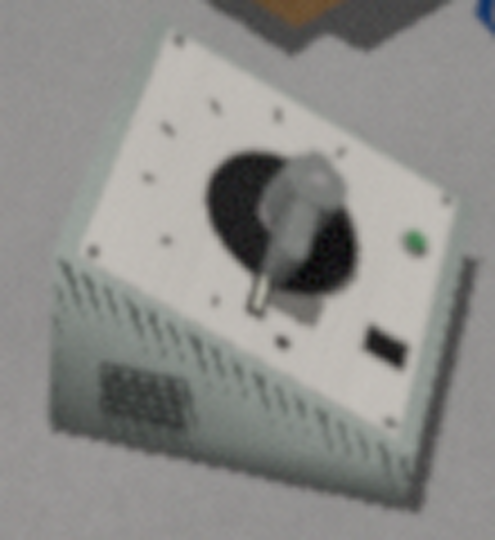

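View pics/c4.png

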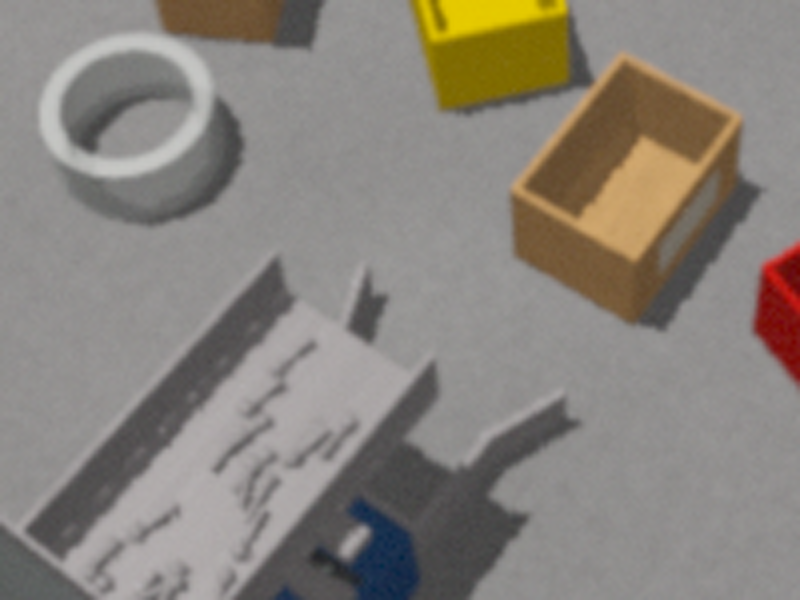

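```bash
python3 - <<'E'
from h import *
t=cv2.imread('pics/top0.png').astype(int); d=np.load('pics/top0.npy')
# panel bright pixels
m=np.zeros(d.shape,np.uint8)
c=np.array([(97,108),(460,40),(482,378),(138,447)])/4.5+[375,170]
cv2.fillPoly(m,[np.int32(c)],1)
g=t.mean(2); m[(g<135)]=0; m=cv2.erode(m,np.ones((3,3)))
v,u=np.nonzero(m); P=depthpts('top',d,np.c_[u,v]); 
for _ in range(3):
    c0=P.mean(0); n=np.linalg.svd(P-c0)[2][2]; n*=np.sign(n[2]); r=(P-c0)@n; P=P[abs(r)<2*r.std()+1e-4]
print('plane',c0,n,'slope',np.degrees(np.arccos(n[2])),'res',r.std(),len(P))
# marks: dark blobs, subpixel from the top picture upscaled
cr=np.array([(147,316),(140,238),(172,162),(240,107),(323,90),(400,117),(446,178),(453,258)])/4.5+[375,170]
gray=cv2.cvtColor(t.astype(np.uint8),cv2.COLOR_BGR2GRAY).astype(float)
cen=[]
for x,y in cr:
    x0,y0=int(round(x)),int(round(y)); w=gray[y0-3:y0+4,x0-4:x0+5]; ww=np.clip(np.median(w)-15-w,0,None)
    yy,xx=np.mgrid[y0-3:y0+4,x0-4:x0+5]; cen.append(((ww*xx).sum()/ww.sum(),(ww*yy).sum()/ww.sum()))
cen=np.array(cen)-0.5+0.0
cen=cen+0.5
M=onplane('top',cen,c0,n)
ex=np.array([0,0,1.])-n*n[2]; ex/=np.linalg.norm(ex); ey=np.cross(n,ex)
q=np.c_[(M-c0)@ex,(M-c0)@ey]
# fit centre with angles known: (q-c) parallel to dir(k); unknown c, yaw small
from scipy.optimize import least_squares
ang=np.radians(105-30*np.arange(8))
L=lambda k:81+0
def f(p):
    a=ang+p[2]; dx=q-p[:2]; r=dx[:,0]*np.cos(a)+dx[:,1]*np.sin(a); tt=-dx[:,0]*np.sin(a)+dx[:,1]*np.cos(a)
    k=np.arange(8); return np.r_[tt,(r-(p[3]+p[4]*k))*0.7]
s=least_squares(f,[0,0,0,.085,0]); print(s.x,np.round(s.fun*1000,1))
C=c0+ex*s.x[0]+ey*s.x[1]; print('dial centre',C,'ex',ex,'ey',ey,'yaw',np.degrees(np.arctan2(ex[1],ex[0])))
tip=onplane('top',[np.array((156,281))/4.5+[375,170]],C+n*.007,n)[0]-C
print('tip',tip@ex,tip@ey,np.hypot(tip@ex,tip@ey),np.degrees(np.arctan2(tip@ey,tip@ex)))
le=onplane('top',[np.array((193,276))/4.5+[375,170],np.array((326,277))/4.5+[375,170]],C+n*.042,n)-C
print('lever end,boss',le@ex,le@ey,np.degrees(np.arctan2(le@ey,le@ex)))
# side check
print('side proj C',(proj('side',[C,C+n*.045])-[330,80])*4.5)
print('mark_0 side', (proj('side',[C+.081*(np.cos(a)*ex+np.sin(a)*ey) for a in ang])-[330,80])*4.5)
np.savez('dial.npz',C=C,ex=ex,ey=ey,n=n)
E
```

```text
plane [ 0.53791506 -0.315778    0.09836707] [-0.41762535 -0.0855676   0.90458126] slope 25.233055705725675 res 0.0013819638018984016 3243
[-0.00868296  0.0036802  -0.00493139  0.08457888  0.00034539] [-0.2 -0.3  0.  -0.   0.2  0.1  0.2  0.1  1.1 -0.6 -0.5 -0.2 -0.4  0.
  0.4  0.2]
dial centre [ 0.52948177 -0.31374925  0.09466551] ex [0.88617163 0.18156843 0.42630124] ey [-0.20072098  0.97964845  0.        ] yaw 11.579122898026874
tip -0.0011196666176529963 0.07670072198982593 0.07670889392433744 90.836336525659
lever end,boss [ 0.01268912 -0.00204525] [ 0.0664515  -0.00109198] [  79.18933409 -151.90170199]
side proj C [[274.03580454 226.6084638 ]
 [314.6730858  179.80382968]]
mark_0 side [[276.6713116  337.37107198]
 [212.5422551  300.31681224]
 [165.49268184 242.81760324]
 [149.1408953  182.16703312]
 [166.82649616 135.64500407]
 [211.90839225 114.89089376]
 [271.47513681 123.74603779]
 [330.49798498 158.91198013]]
```

```bash
cat >> h.py <<'E'
from scipy.spatial.transform import Rotation as Ro
def rows(targets,pr=True):
    s=arm.observe(); p=np.array(s['tool_pos']); R=np.array(s['orientation'])
    for tp,tR in targets:
        tp=np.array(tp); sh=R.T@(tp-p)*1000; rv=Ro.from_matrix(R.T@tR).as_rotvec(degrees=True)
        n=int(max(1,np.ceil(abs(sh).max()/40),np.ceil(np.linalg.norm(rv)/8)))
        # rotation first assumption: equal increments; shift expressed per row in rotating frame
        for k in range(n):
            Rk=R@Ro.from_rotvec(rv*k/n,degrees=True).as_matrix()
            print(np.round(np.r_[Rk.T@(tp-p)*1000/n,rv/n],1).tolist())
        p=tp;R=np.array(tR); print('--')
D=np.load('dial.npz'); C,ex,ey,n_=D['C'],D['ex'],D['ey'],D['n']
Rd=np.c_[-ey,-n_,ex]
def dp(r,a,h): a=np.radians(a); return C+r*(np.cos(a)*ex+np.sin(a)*ey)+h*n_
def polar(p):
    q=np.array(p)-C; return np.hypot(q@ex,q@ey)*1000, np.degrees(np.arctan2(q@ey,q@ex)), q@n_*1000
E
python3 -c "
from h import *
print(dp(.051,150,.1),np.linalg.det(Rd)); rows([(dp(.051,150,.1),Rd),(dp(.051,150,.02),Rd)])"
```

```text
[ 0.44346104 -0.30534436  0.16629506] 0.9999999999999999
[-25.3, 9.2, 36.9, 3.6, 2.1, -0.5]
[-26.7, 11.2, 35.3, 3.6, 2.1, -0.5]
[-28.1, 13.2, 33.6, 3.6, 2.1, -0.5]
[-29.4, 15.0, 31.6, 3.6, 2.1, -0.5]
[-30.7, 16.6, 29.5, 3.6, 2.1, -0.5]
[-31.9, 18.1, 27.3, 3.6, 2.1, -0.5]
[-33.0, 19.5, 24.9, 3.6, 2.1, -0.5]
--
[0.0, 40.0, -0.0, 0.0, 0.0, 0.0]
[0.0, 40.0, -0.0, 0.0, 0.0, 0.0]
--
```

>>> arm_command --commands '[[[-25,9,37,3.6,2.1,-0.5,0],[-27,11,35,3.6,2.1,-0.5,0],[-28,13,34,3.6,2.1,-0.5,0],[-29,15,32,3.6,2.1,-0.5,0],[-31,17,30,3.6,2.1,-0.5,0],[-32,18,27,3.6,2.1,-0.5,0],[-33,20,25,3.6,2.1,-0.5,0],[0,0,0,0,0,0,0]]]' --grip_force 30

```text
clock: 0.9
tool_pos: [0.4472, -0.2955, 0.1617]
orientation: [[0.189, 0.429, 0.883], [-0.982, 0.087, 0.168], [-0.005, -0.899, 0.438]]
contact_force: [0.0, -0.1, -0.7]
width: 0.003
```

```bash
python3 -c "
from h import *
s=arm.observe(); print(s['clock'],polar(s['tool_pos']),s['width'],s['contact_force']); rows([(dp(.051,150,.1),Rd),(dp(.051,150,.02),Rd)])
p,d=viewer.read_camera('top'); cv2.imwrite('pics/t1.png',cv2.resize(p[130:330,330:530],None,fx=3,fy=3))"
```

```text
0.9 (np.float64(53.51786844181018), np.float64(140.0013081783121), np.float64(93.38863108497307)) 0.0025745040693797667 [ 0.02885038 -0.07316581 -0.70407212]
[8.9, -6.6, -3.0, -0.7, -0.7, 0.0]
--
[0.0, 40.0, -0.0, 0.0, 0.0, 0.0]
[0.0, 40.0, -0.0, 0.0, 0.0, 0.0]
--
```

View pics/t1.png

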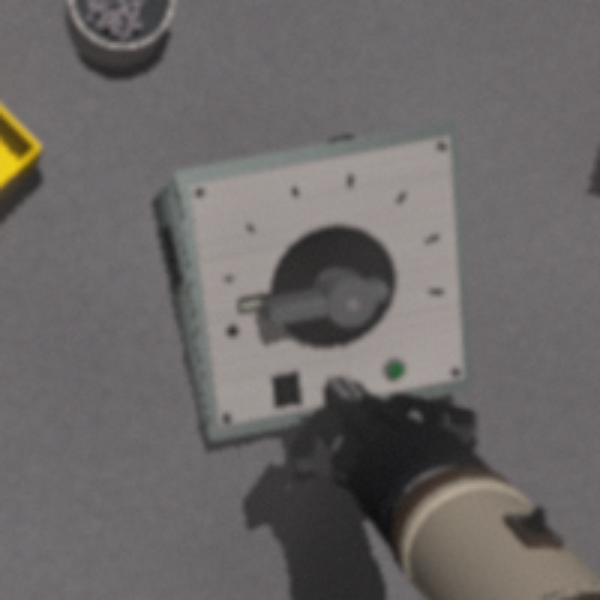

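>>> arm_command --commands '[[[9,20,-3,-0.7,-0.7,0,0],[0,25,0,0,0,0,0],[0,20,0,0,0,0,0],[0,5,0,0,0,0,0],[0,0,0,0,0,0,0]]]'

```text
clock: 1.45
tool_pos: [0.4765, -0.3104, 0.0972]
orientation: [[0.194, 0.419, 0.887], [-0.981, 0.073, 0.18], [0.011, -0.905, 0.425]]
contact_force: [0.3, 0.2, -0.1]
width: -0.002
```

```bash
cat >> h.py <<'E'
Wd=lambda th: 8+14.5*abs(np.cos(np.radians(th)))*0+ (14.5*abs(np.sin(np.radians(th+90)))*0)
def sup(th):
    # tangential support of finger box (14.5 along ey(tool x), 11 along ex(tool z)); tangent t=(-sin,cos) in (ex,ey)
    a=np.radians(th); return 8+11*abs(np.sin(a))+14.5*abs(np.cos(a))
def fpos(steps_deg,r=46,h=.02):
    th=105-steps_deg; a=np.radians(th); w=sup(th)
    return C+(r*(np.cos(a)*ex+np.sin(a)*ey)+w*(-np.sin(a)*ex+np.cos(a)*ey))/1000+h*n_
def st(msg=''):
    s=arm.observe(); print('clk',round(s['clock'],2),'r,a,h',np.round(polar(s['tool_pos']),1),'F(ex,ey,n)',np.round([np.dot(s['contact_force'],v) for v in (ex,ey,n_)],1))
E
python3 -c "
from h import *
st(); rows([(fpos(k),Rd) for k in (0,15,30,40)])"
```

```text
clk 1.45 r,a,h [ 47.4 162.9  24.1] F(ex,ey,n) [ 0.3  0.2 -0.2]
[-24.8, 3.8, 11.7, 0.1, -0.1, 0.7]
--
[-7.4, -0.0, 14.5, 0.0, 0.0, 0.0]
--
[-4.2, 0.0, 9.3, 0.0, 0.0, 0.0]
--
[-1.6, -0.0, 7.3, 0.0, 0.0, 0.0]
--
```

>>> arm_command --commands '[[[-13,2,6,0,0,0.7,0],[-12,1,6,0,0,0,0],[-4,0,7,0,0,0,0],[-4,0,7,0,0,0,0],[0,0,0,0,0,0,0]]]'

```text
clock: 1.95
tool_pos: [0.4956, -0.2715, 0.109]
orientation: [[0.198, 0.417, 0.887], [-0.98, 0.083, 0.18], [0.002, -0.905, 0.426]]
contact_force: [-0.6, -0.3, -0.9]
width: 0.004
```

```bash
python3 -c "
from h import *
st(); rows([(fpos(k),Rd) for k in (15,22,30,38,46,54,62,70,78)])
p,d=viewer.read_camera('top'); cv2.imwrite('pics/t2.png',cv2.resize(p[170:290,375:495],None,fx=4.5,fy=4.5))
p,d=viewer.read_camera('side'); cv2.imwrite('pics/s2.png',cv2.resize(p[80:200,330:450],None,fx=4.5,fy=4.5))
"
```

```text
clk 1.95 r,a,h [ 50.8 108.6  23.5] F(ex,ey,n) [-1.  -0.2 -0.5]
[2.2, 3.5, -2.8, 0.0, -0.1, 0.2]
--
[-2.2, -0.0, 4.1, 0.0, 0.0, 0.0]
--
[-2.0, 0.0, 5.2, 0.0, 0.0, 0.0]
--
[-1.4, -0.0, 5.8, 0.0, 0.0, 0.0]
--
[-0.6, 0.0, 6.3, 0.0, 0.0, 0.0]
--
[0.3, 0.0, 6.6, 0.0, 0.0, 0.0]
--
[1.4, -0.0, 6.8, 0.0, 0.0, 0.0]
--
[2.6, -0.0, 6.8, 0.0, 0.0, 0.0]
--
[3.9, 0.0, 6.6, 0.0, 0.0, 0.0]
--
```

View pics/t2.png

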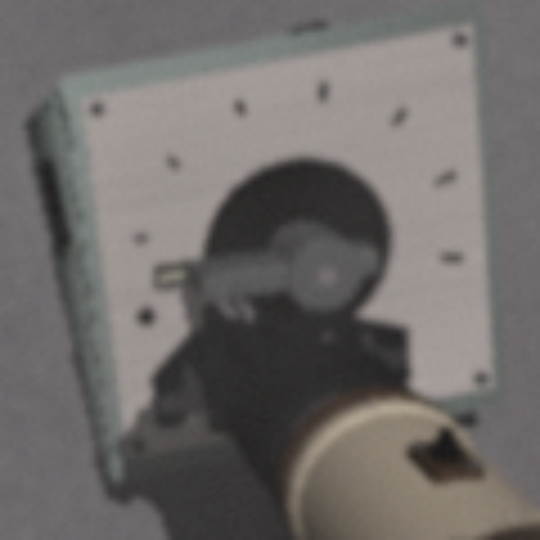

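View pics/s2.png

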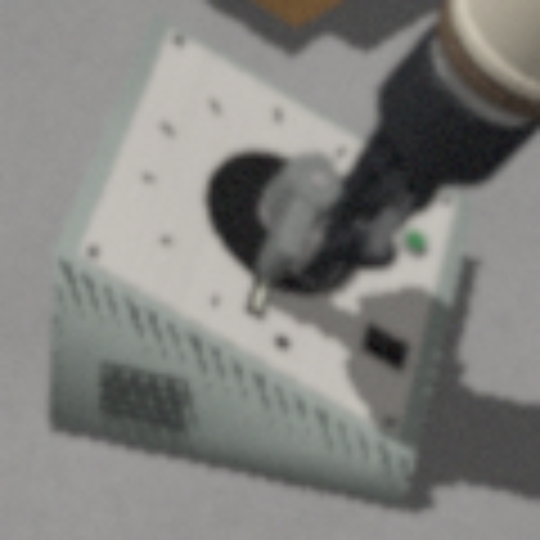

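>>> arm_command --commands '[[[1,3,0,0,0,0,0],[-2,0,4,0,0,0,0],[-1,0,5,0,0,0,0],[-1,0,6,0,0,0,0],[0,0,6,0,0,0,0]]]'

```text
clock: 2.55
tool_pos: [0.5123, -0.2677, 0.1132]
orientation: [[0.192, 0.414, 0.89], [-0.981, 0.081, 0.174], [-0.0, -0.907, 0.422]]
contact_force: [-3.5, -2.3, -2.0]
width: -0.001
```

```bash
cat >> h.py <<'E'
def snap(i):
    p,d=viewer.read_camera('top'); a=cv2.resize(p[180:280,385:490],None,fx=3.8,fy=3.8,interpolation=cv2.INTER_CUBIC)
    q,d=viewer.read_camera('side'); b=cv2.resize(q[80:180,330:435],None,fx=3.8,fy=3.8,interpolation=cv2.INTER_CUBIC)
    cv2.imwrite(f'pics/k{i}.png',np.hstack([a,b]))
E
python3 -c "
from h import *
st(); rows([(fpos(k),Rd) for k in (40,48,56,64,72,80)]); snap(1)
"
```

```text
clk 2.55 r,a,h [48.6 88.8 20. ] F(ex,ey,n) [-4.4 -1.5 -0.1]
[-3.2, -0.0, -3.5, 0.3, -0.5, 0.2]
--
[-0.4, 0.0, 6.4, 0.0, 0.0, 0.0]
--
[0.6, -0.0, 6.7, 0.0, 0.0, 0.0]
--
[1.7, -0.0, 6.9, 0.0, 0.0, 0.0]
--
[2.9, -0.0, 6.8, 0.0, 0.0, 0.0]
--
[4.2, 0.0, 6.5, 0.0, 0.0, 0.0]
--
```

View pics/k1.png

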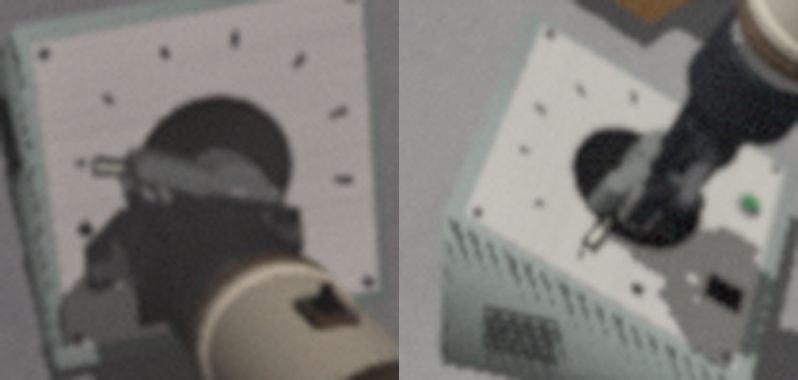

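>>> arm_command --commands '[[[-1,0,5,0,0,0,0],[0,0,6,0,0,0,0],[1,0,7,0,0,0,0],[2,0,7,0,0,0,0],[3,0,6,0,0,0,0]]]'

```text
clock: 3.15
tool_pos: [0.5298, -0.2625, 0.119]
orientation: [[0.193, 0.394, 0.898], [-0.981, 0.092, 0.171], [-0.015, -0.914, 0.405]]
contact_force: [-10.8, 1.9, 0.2]
width: -0.004
```

```bash
python3 -c "
from h import *
st(); rows([(fpos(k),Rd) for k in (72,80,88,96,104,112,120)]); snap(2)
"
```

```text
clk 3.15 r,a,h [53.9 68.2 17.5] F(ex,ey,n) [-9.1  4.   4.5]
[3.0, -2.6, 4.3, 1.4, -0.8, -0.6]
--
[4.2, 0.0, 6.5, 0.0, 0.0, 0.0]
--
[5.4, 0.0, 5.9, 0.0, 0.0, 0.0]
--
[6.5, -0.0, 5.0, 0.0, 0.0, 0.0]
--
[7.5, 0.0, 3.9, 0.0, 0.0, 0.0]
--
[5.5, 0.0, 3.0, 0.0, 0.0, 0.0]
--
[5.8, -0.0, 2.3, 0.0, 0.0, 0.0]
--
```

View pics/k2.png

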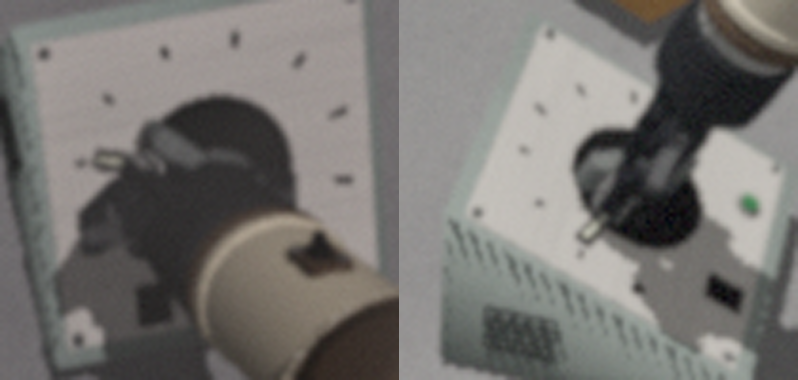

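>>> arm_command --commands '[[[3,-3,5,1,-0.5,-0.5,0],[4,-1,6,0.5,0,0,0],[5,0,6,0,0,0,0]]]'

```text
clock: 3.55
tool_pos: [0.5348, -0.2631, 0.1216]
orientation: [[0.204, 0.399, 0.894], [-0.979, 0.105, 0.177], [-0.023, -0.911, 0.412]]
contact_force: [-10.5, 3.8, 1.9]
width: 0.003
```

```bash
python3 -c "
from h import *
st(); rows([(fpos(k),Rd) for k in (88,96,104,112,120,128)]); snap(3)
"
```

```text
clk 3.55 r,a,h [54.8 62.5 17.8] F(ex,ey,n) [-7.9  5.8  5.8]
[11.0, -2.6, 11.3, 0.9, -0.4, -1.3]
--
[6.5, -0.0, 5.0, 0.0, 0.0, 0.0]
--
[7.5, 0.0, 3.9, 0.0, 0.0, 0.0]
--
[5.5, 0.0, 3.0, 0.0, 0.0, 0.0]
--
[5.8, -0.0, 2.3, 0.0, 0.0, 0.0]
--
[6.5, 0.0, 1.5, 0.0, 0.0, 0.0]
--
```

View pics/k3.png

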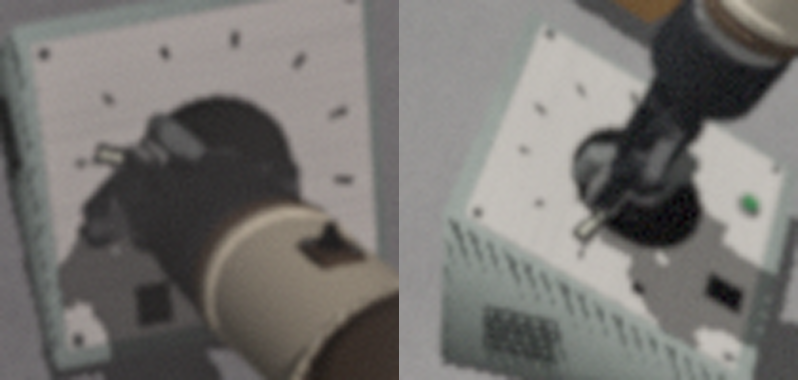

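>>> arm_command --commands '[[[7,-2,9,0.9,-0.4,-1,0],[7,-2,8,0.4,0,0,0],[8,-1,8,0,0,0,0]]]'

```text
clock: 3.95
tool_pos: [0.5449, -0.2691, 0.1255]
orientation: [[0.213, 0.395, 0.894], [-0.977, 0.115, 0.182], [-0.031, -0.912, 0.41]]
contact_force: [-13.9, 5.1, 2.2]
width: -0.001
```

```bash
python3 -c "
from h import *
st(); rows([(fpos(k),Rd) for k in (88,96,104,112,120,128)]); snap(4)
"
```

```text
clk 3.95 r,a,h [53.6 49.4 17.6] F(ex,ey,n) [-10.5   7.8   7.3]
[3.1, -2.5, 1.7, 1.0, -0.1, -1.9]
--
[6.5, -0.0, 5.0, 0.0, 0.0, 0.0]
--
[7.5, 0.0, 3.9, 0.0, 0.0, 0.0]
--
[5.5, 0.0, 3.0, 0.0, 0.0, 0.0]
--
[5.8, -0.0, 2.3, 0.0, 0.0, 0.0]
--
[6.5, 0.0, 1.5, 0.0, 0.0, 0.0]
--
```

View pics/k4.png

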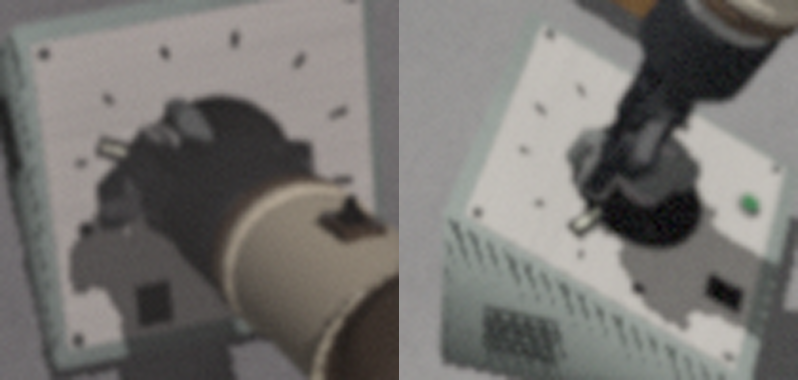

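>>> arm_command --commands '[[[8,-4,8,1,0,-1.5,0],[8,-3,8,0.5,0,-0.5,0]]]'

```text
clock: 4.25
tool_pos: [0.5509, -0.2724, 0.1304]
orientation: [[0.207, 0.407, 0.89], [-0.978, 0.103, 0.18], [-0.019, -0.908, 0.419]]
contact_force: [-5.3, 4.8, -4.2]
width: 0.001
```

```bash
python3 -c "
from h import *
st(); rows([(fpos(k),Rd) for k in (104,112,120,128)]); snap(5)
"
```

```text
clk 4.25 r,a,h [55.2 40.9 19.8] F(ex,ey,n) [-5.6  5.7 -2. ]
[12.7, -0.5, 3.9, 0.4, -0.1, -1.1]
--
[5.5, 0.0, 3.0, 0.0, 0.0, 0.0]
--
[5.8, -0.0, 2.3, 0.0, 0.0, 0.0]
--
[6.5, 0.0, 1.5, 0.0, 0.0, 0.0]
--
```

View pics/k5.png

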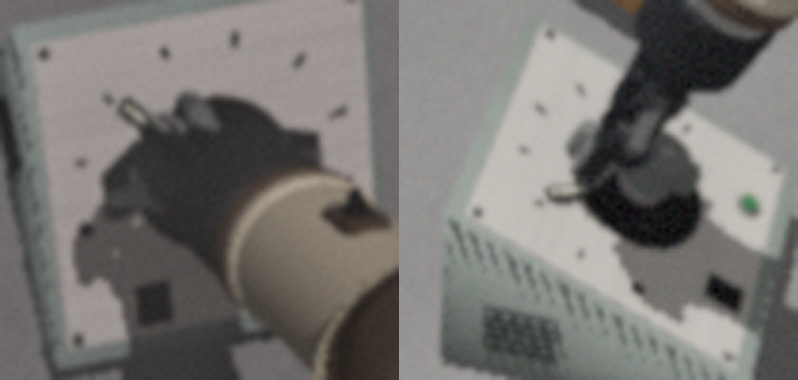

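>>> arm_command --commands '[[[8,-1,4,0.4,0,-1,0],[9,-1,4,0,0,0,0],[9,-1,3,0,0,0,0]]]'

```text
clock: 4.65
tool_pos: [0.5584, -0.283, 0.1318]
orientation: [[0.213, 0.399, 0.892], [-0.977, 0.109, 0.185], [-0.023, -0.91, 0.413]]
contact_force: [-8.0, 9.0, 3.4]
width: -0.001
```

```bash
python3 -c "
from h import *
st(); rows([(fpos(k),Rd) for k in (112,120,128)]); snap(6)
"
```

```text
clk 4.65 r,a,h [52.9 27.3 18.9] F(ex,ey,n) [-4.  10.5  5.7]
[6.3, -1.3, 1.5, 0.8, 0.1, -1.5]
--
[5.8, -0.0, 2.3, 0.0, 0.0, 0.0]
--
[6.5, 0.0, 1.5, 0.0, 0.0, 0.0]
--
```

View pics/k6.png

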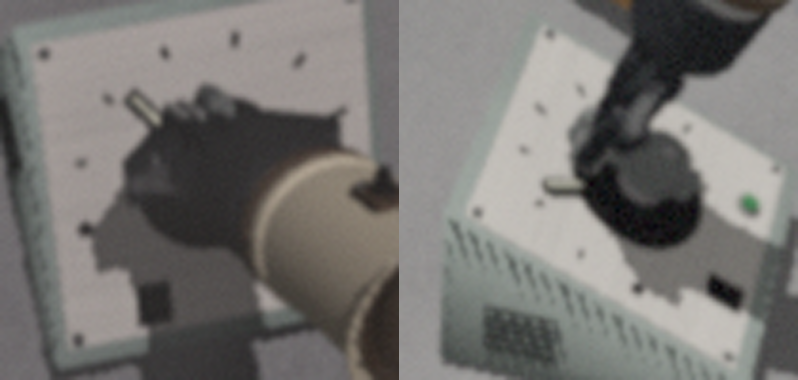

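Step 2 still, lever loading; the third click is close.

>>> arm_command --commands '[[[10,-3,3,0.8,0,-1.5,0],[10,-2,2,0.3,0,-0.3,0]]]'

```text
clock: 4.95
tool_pos: [0.5604, -0.288, 0.1327]
orientation: [[0.214, 0.409, 0.887], [-0.977, 0.104, 0.188], [-0.015, -0.907, 0.421]]
contact_force: [-5.0, 12.3, 1.0]
width: 0.002
```

```bash
python3 -c "
from h import *
st(); rows([(fpos(k),Rd) for k in (120,128,136)]); snap(7)
"
```

```text
clk 4.95 r,a,h [51.9 21.5 19.3] F(ex,ey,n) [-1.8 13.   1.9]
[7.0, -0.9, 2.6, 0.3, 0.4, -1.1]
--
[6.5, 0.0, 1.5, 0.0, 0.0, 0.0]
--
[7.0, -0.0, 0.5, 0.0, 0.0, 0.0]
--
```

View pics/k7.png

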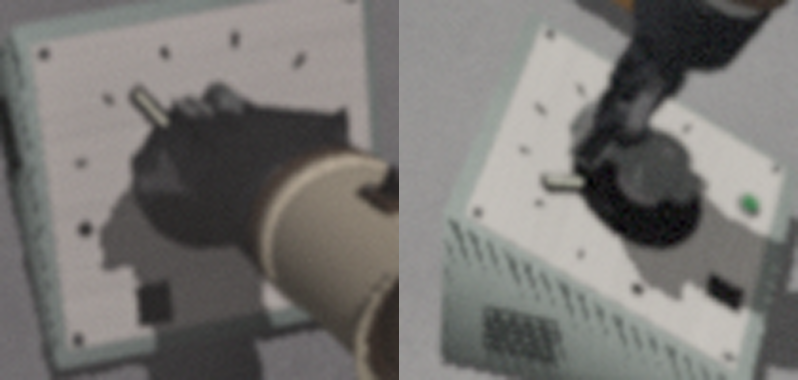

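>>> arm_command --commands '[[[11,-2,2,0.3,0.4,-1,0],[11,-2,1,0.2,0,-0.3,0]]]'

```text
clock: 5.25
tool_pos: [0.562, -0.2925, 0.1326]
orientation: [[0.216, 0.406, 0.888], [-0.976, 0.109, 0.187], [-0.021, -0.907, 0.42]]
contact_force: [-8.5, 12.4, 6.2]
width: -0.003
```

```bash
python3 -c "
from h import *
st(); rows([(fpos(k),Rd) for k in (128,136,144,152,160,168,176)]); snap(8)
"
```

```text
clk 5.25 r,a,h [50.9 16.4 19. ] F(ex,ey,n) [-2.6 13.8  8.1]
[8.7, -1.3, 3.5, 0.4, 0.3, -1.4]
--
[7.0, -0.0, 0.5, 0.0, 0.0, 0.0]
--
[7.3, 0.0, -0.6, 0.0, 0.0, 0.0]
--
[7.4, 0.0, -1.9, 0.0, 0.0, 0.0]
--
[7.2, -0.0, -3.2, 0.0, 0.0, 0.0]
--
[6.8, 0.0, -4.5, 0.0, 0.0, 0.0]
--
[6.1, -0.0, -5.8, 0.0, 0.0, 0.0]
--
```

View pics/k8.png

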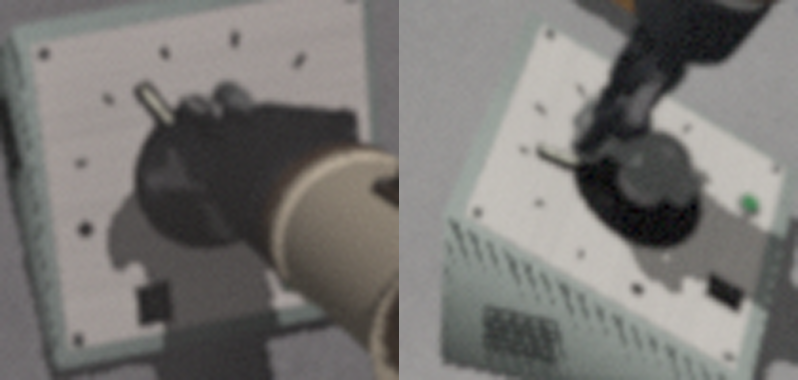

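>>> arm_command --commands '[[[11,-2,1,0.4,0.3,-1.4,0],[9,-1,1,0.2,0,-0.3,0]]]'

```text
clock: 5.55
tool_pos: [0.5644, -0.3007, 0.1324]
orientation: [[0.21, 0.412, 0.887], [-0.978, 0.099, 0.186], [-0.011, -0.906, 0.424]]
contact_force: [-5.3, 9.4, 4.1]
width: 0.001
```

```bash
python3 -c "
from h import *
st(); rows([(fpos(k),Rd) for k in (136,144,152,160,168,176)]); snap(9)
"
```

```text
clk 5.55 r,a,h [49.7  6.7 18.4] F(ex,ey,n) [-1.3 10.3  5.1]
[7.1, -1.7, 3.4, 0.2, 0.2, -0.8]
--
[7.3, 0.0, -0.6, 0.0, 0.0, 0.0]
--
[7.4, 0.0, -1.9, 0.0, 0.0, 0.0]
--
[7.2, -0.0, -3.2, 0.0, 0.0, 0.0]
--
[6.8, 0.0, -4.5, 0.0, 0.0, 0.0]
--
[6.1, -0.0, -5.8, 0.0, 0.0, 0.0]
--
```

View pics/k9.png

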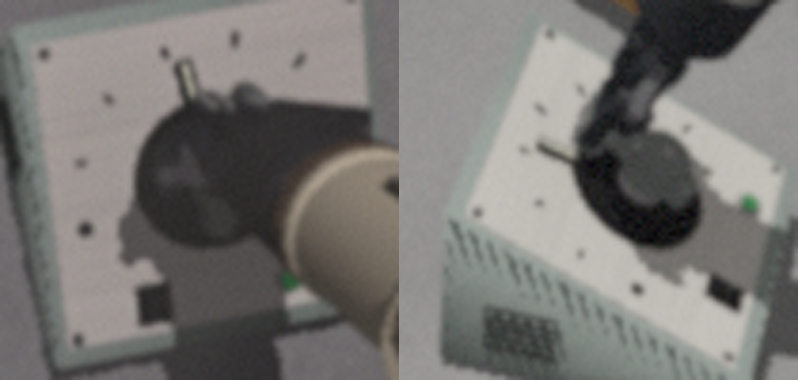

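>>> arm_command --commands '[[[9,-2,2,0.2,0.2,-0.8,0],[9,-1,0,0,0,0,0],[10,-1,-1,0,0,0,0]]]'

```text
clock: 5.95
tool_pos: [0.5671, -0.3068, 0.1318]
orientation: [[0.223, 0.403, 0.888], [-0.974, 0.117, 0.192], [-0.027, -0.908, 0.419]]
contact_force: [-4.4, 10.7, 6.1]
width: -0.004
```

```bash
python3 -c "
from h import *
st(); rows([(fpos(k),Rd) for k in (136,144,152,160,168,176)]); snap(10)
"
```

```text
clk 5.95 r,a,h [50.5 -0.8 17.3] F(ex,ey,n) [ 0.6 11.4  6.5]
[0.5, -2.7, 2.4, 0.5, 0.5, -1.9]
--
[7.3, 0.0, -0.6, 0.0, 0.0, 0.0]
--
[7.4, 0.0, -1.9, 0.0, 0.0, 0.0]
--
[7.2, -0.0, -3.2, 0.0, 0.0, 0.0]
--
[6.8, 0.0, -4.5, 0.0, 0.0, 0.0]
--
[6.1, -0.0, -5.8, 0.0, 0.0, 0.0]
--
```

View pics/k10.png

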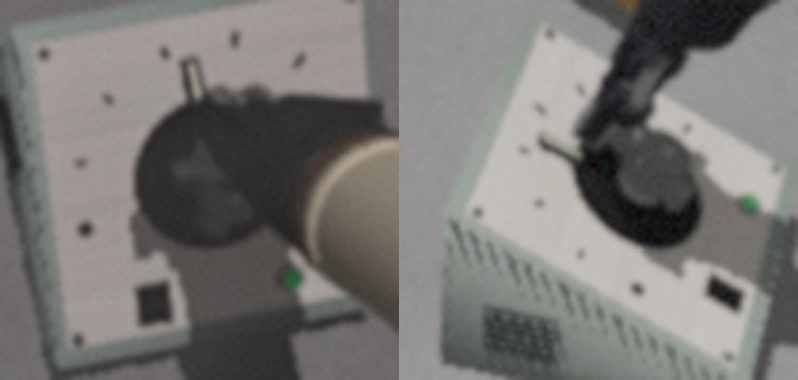

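```bash
cat >> h.py <<'E'
def pa(x,y,h=.007):
    t=onplane('top',[(x/3.8+385,y/3.8+180)],C+n_*h,n_)[0]-C
    a=np.degrees(np.arctan2(t@ey,t@ex)); print('tip r',np.hypot(t@ex,t@ey),'deg from Off',105-a, 'step',(105-a)/30)
def pas(x,y,h=.007):
    t=onplane('side',[((x-399)/3.8+330,y/3.8+80)],C+n_*h,n_)[0]-C
    a=np.degrees(np.arctan2(t@ey,t@ex)); print('side tip r',np.hypot(t@ex,t@ey),'deg from Off',105-a, 'step',(105-a)/30)
E
python3 -c "
from h import *
pa(192,60); pa(182,63); pa(141,88); pas(543,137); pas(541,147); pas(541,150)"
```

```text
tip r 0.07610683107370332 deg from Off 99.9368399900063 step 3.331227999666877
tip r 0.07627718238808659 deg from Off 95.16992272090715 step 3.172330757363572
tip r 0.07573490780418815 deg from Off 73.37907621294463 step 2.445969207098154
side tip r 0.07251569754930703 deg from Off 100.84640351537821 step 3.3615467838459403
side tip r 0.07275289838593271 deg from Off 93.17252077869423 step 3.105750692623141
side tip r 0.0726275384440774 deg from Off 91.06472510705933 step 3.0354908369019777
```

>>> arm_command --commands '[[[11,-3,1,0.5,0.5,-1.9,0],[11,-2,0,0.3,0,-0.5,0],[11,-2,-2,0,0,0,0]]]'

```text
clock: 6.35
tool_pos: [0.5691, -0.3145, 0.1322]
orientation: [[0.224, 0.409, 0.885], [-0.974, 0.115, 0.193], [-0.023, -0.905, 0.424]]
contact_force: [-4.0, 11.7, 3.3]
width: -0.001
```

```bash
python3 -c "
from h import *
st(); rows([(fpos(k),Rd) for k in (144,152,160,168,176)]); snap(11)
"
```

```text
clk 6.35 r,a,h [51.7 -9.6 17.4] F(ex,ey,n) [-0.  12.2  3.6]
[-0.1, -2.6, 1.3, 0.1, 0.7, -1.8]
--
[7.4, 0.0, -1.9, 0.0, 0.0, 0.0]
--
[7.2, -0.0, -3.2, 0.0, 0.0, 0.0]
--
[6.8, 0.0, -4.5, 0.0, 0.0, 0.0]
--
[6.1, -0.0, -5.8, 0.0, 0.0, 0.0]
--
```

View pics/k11.png

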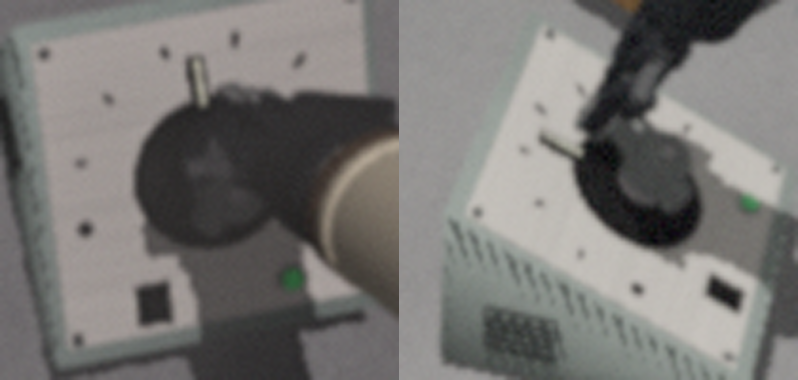

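>>> arm_command --commands '[[[11,-3,-2,0.2,0.7,-1.8,0],[11,-2,-2,0.2,0,-0.5,0]]]'

```text
clock: 6.65
tool_pos: [0.5694, -0.3227, 0.1324]
orientation: [[0.211, 0.418, 0.884], [-0.977, 0.097, 0.187], [-0.008, -0.903, 0.429]]
contact_force: [0.3, 7.9, 0.4]
width: -0.003
```

```bash
python3 -c "
from h import *
st(); rows([(fpos(k),Rd) for k in (152,160,168,176)]); snap(12)
"
```

```text
clk 6.65 r,a,h [ 52.6 -18.6  18.2] F(ex,ey,n) [ 1.9  7.7 -0.4]
[-0.8, -1.8, 0.5, -0.2, 0.3, -0.7]
--
[7.2, -0.0, -3.2, 0.0, 0.0, 0.0]
--
[6.8, 0.0, -4.5, 0.0, 0.0, 0.0]
--
[6.1, -0.0, -5.8, 0.0, 0.0, 0.0]
--
```

View pics/k12.png

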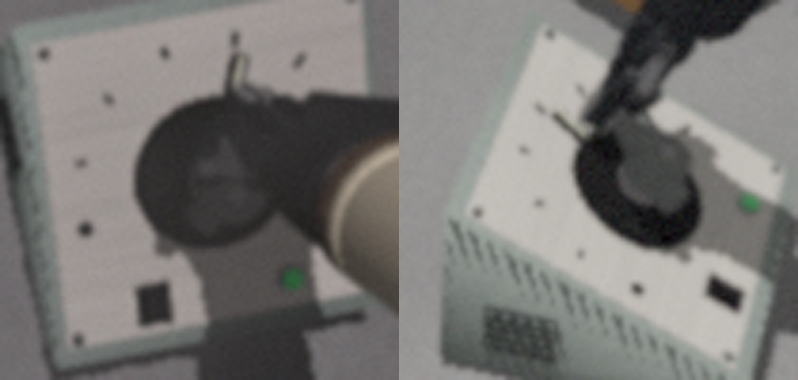

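Pointer tip (237,55) in the top crop sits at tick 4 (235,38): fourth step reached. One more click, gently.

>>> arm_command --commands '[[[8,-2,-4,0,0.3,-0.7,0],[8,-1,-5,0,0,0,0],[8,-1,-5,0,0,0,0]]]'

```text
clock: 7.05
tool_pos: [0.566, -0.3317, 0.13]
orientation: [[0.221, 0.419, 0.881], [-0.975, 0.108, 0.193], [-0.015, -0.902, 0.432]]
contact_force: [-0.3, 9.4, 4.4]
width: 0.001
```

```bash
python3 -c "
from h import *
st(); rows([(fpos(k),Rd) for k in (160,168,176)]); snap(13)
"
```

```text
clk 7.05 r,a,h [ 50.7 -29.4  18.2] F(ex,ey,n) [3.3 9.3 3.3]
[-1.8, -1.7, 3.0, -0.4, 0.7, -1.3]
--
[6.8, 0.0, -4.5, 0.0, 0.0, 0.0]
--
[6.1, -0.0, -5.8, 0.0, 0.0, 0.0]
--
```

View pics/k13.png

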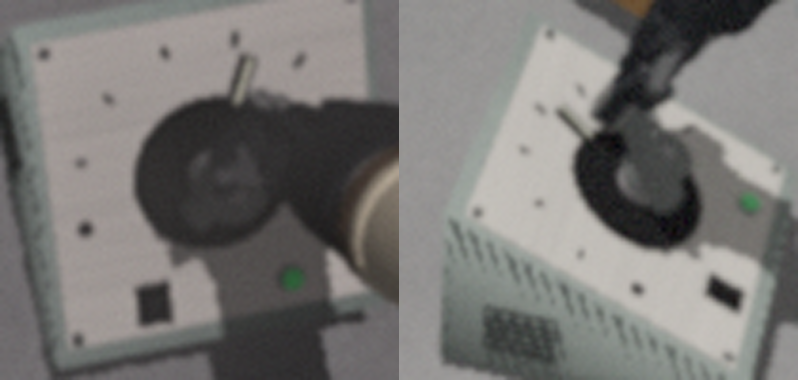

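Still step 4, loading, at finger angle -29 deg; the fifth click should come at about -47.

>>> arm_command --commands '[[[8,-2,-5,0,0.5,-1,0],[8,-2,-6,0,0,-0.3,0],[8,-2,-6,0,0,0,0]]]'

```text
clock: 7.45
tool_pos: [0.5618, -0.3377, 0.1286]
orientation: [[0.227, 0.424, 0.877], [-0.974, 0.113, 0.197], [-0.016, -0.899, 0.439]]
contact_force: [8.6, 11.3, -2.2]
width: -0.001
```

```bash
python3 -c "
from h import *
st(); rows([(fpos(k),Rd) for k in (168,176)]); snap(14)
"
```

```text
clk 7.45 r,a,h [ 49.  -37.6  19.2] F(ex,ey,n) [ 8.7  9.3 -6.6]
[0.0, -0.7, 3.8, -0.8, 1.0, -1.5]
--
[6.1, -0.0, -5.8, 0.0, 0.0, 0.0]
--
```

View pics/k14.png

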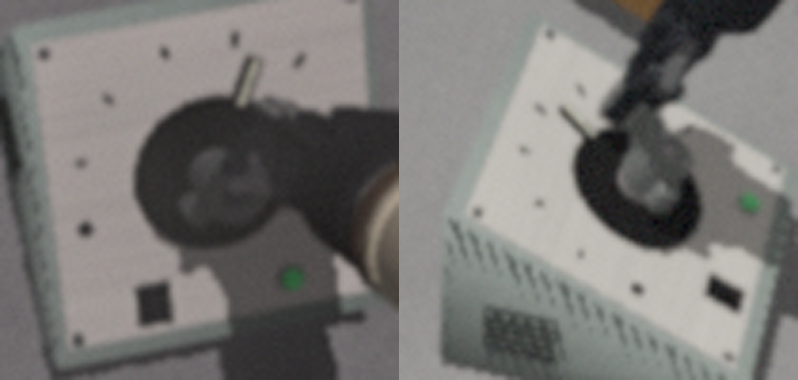

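>>> arm_command --commands '[[[7,0,-6,-0.5,0.8,-1.3,0],[8,0,-7,0,0,0,0]]]'

```text
clock: 7.75
tool_pos: [0.5621, -0.3409, 0.1262]
orientation: [[0.22, 0.426, 0.878], [-0.975, 0.106, 0.194], [-0.011, -0.899, 0.439]]
contact_force: [2.2, 12.2, 8.2]
width: 0.001
```

```bash
python3 -c "
from h import *
st(); rows([(fpos(k),Rd) for k in (168,176)]); snap(15)
"
```

```text
clk 7.75 r,a,h [ 50.  -41.6  17.2] F(ex,ey,n) [ 7.6 11.5  5.4]
[-3.2, -2.7, 5.3, -0.8, 0.8, -1.0]
--
[6.1, -0.0, -5.8, 0.0, 0.0, 0.0]
--
```

View pics/k15.png

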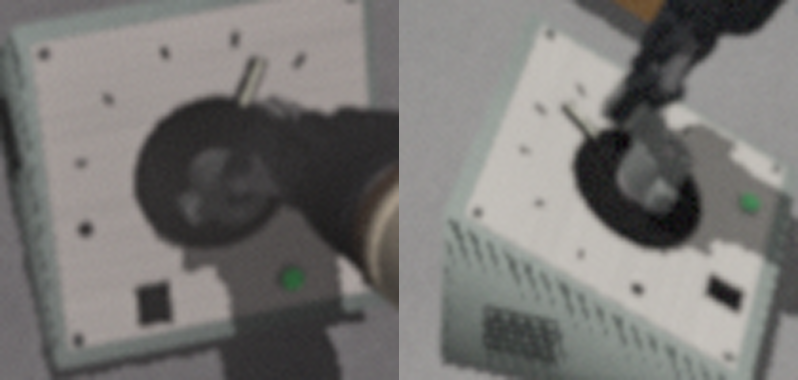

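>>> arm_command --commands '[[[7,-3,-7,-0.5,0.8,-1,0],[7,-2,-8,0,0,0,0]]]'

```text
clock: 8.05
tool_pos: [0.5565, -0.3486, 0.1261]
orientation: [[0.212, 0.426, 0.879], [-0.977, 0.098, 0.188], [-0.006, -0.899, 0.437]]
contact_force: [5.1, 6.4, -0.5]
width: 0.003
```

```bash
python3 -c "
from h import *
st(); rows([(fpos(k),Rd) for k in (168,176)]); snap(16)
"
```

```text
clk 8.05 r,a,h [ 50.2 -51.9  20.1] F(ex,ey,n) [ 5.5  5.3 -3.2]
[-9.5, 0.4, 11.7, -0.7, 0.4, -0.6]
--
[6.1, -0.0, -5.8, 0.0, 0.0, 0.0]
--
```

View pics/k16.png

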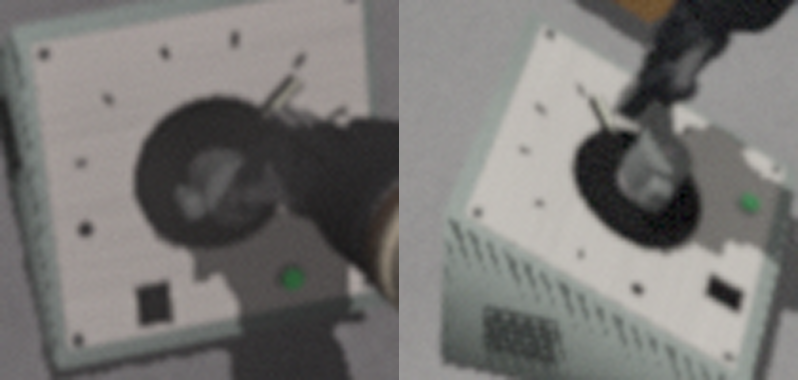

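Fifth click: tip (295,80) points at tick 5 (300,60). Back off, then lift.

>>> arm_command --commands '[[[-6,0,8,0,0,0,0],[-7,0,8,0,0,0,0],[-8,0,6,0,0,0,0],[-10,0,6,0,0,0,0],[-10,0,5,0,0,0,0],[0,-40,0,0,0,0,0],[0,-45,0,0,0,0,0],[0,-45,0,0,0,0,0],[-40,0,-20,0,0,0,40],[-40,0,-20,0,0,0,40]]]'

```text
clock: 9.15
tool_pos: [0.4732, -0.2399, 0.2477]
orientation: [[0.212, 0.432, 0.877], [-0.977, 0.096, 0.189], [-0.002, -0.897, 0.442]]
contact_force: [-0.7, 1.2, 0.6]
width: 0.337
```

```bash
python3 -c "
from h import *
st(); snap(17)
p,d=viewer.read_camera('top'); cv2.imwrite('pics/t3.png',p)
"
```

```text
clk 9.15 r,a,h [ 88.5  71.  155.6] F(ex,ey,n) [-0.1  1.3  0.7]
```

View pics/k17.png

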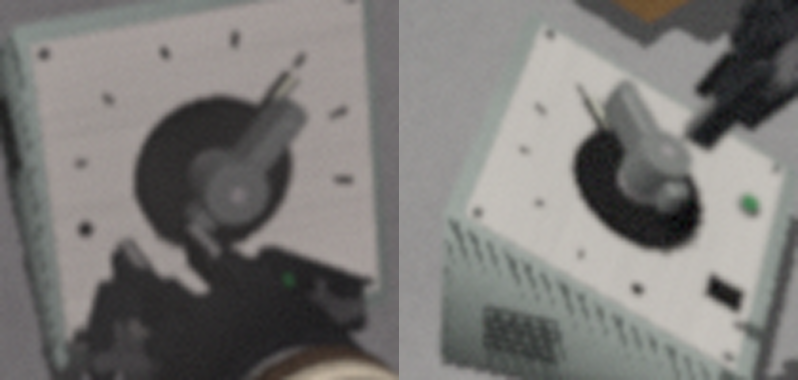

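View pics/t3.png

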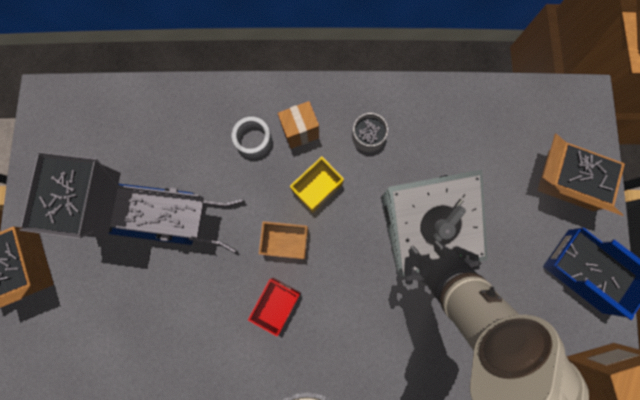

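```bash
python3 -c "
from h import *
T=lambda l:np.array(l,float)/3.4+[100,170]
S=lambda l:np.array(l,float)/4+[180,210]
for nm,uv,cam in (('top',T([(553,174),(707,188),(696,303),(540,288)]),'top'),('side',S([(625,53),(743,118),(634,264),(512,188)]),'side')):
    q=onz(cam,uv,.07); print(nm,np.round(q,4).tolist()); print([round(np.linalg.norm(q[i]-q[i-1])*1000) for i in range(4)],'c',q.mean(0))
    v=(q[3]-q[2]+q[0]-q[1]) if cam=='top' else (q[3]-q[0]+q[2]-q[1]); print('yaw of long axis vs +y',np.degrees(np.arctan2(-v[0],v[1])))
print('guides top (z=.034): upper end,bend,near-tray; lower end,bend')
print(np.round(onz('top',T([(492,105),(428,118),(358,110),(470,285),(404,243),(385,241)]),.034),4))
print('side: low end,bend; up end'); print(np.round(onz('side',S([(566,397),(487,437),(362,268)]),.034),4))
d=np.load('pics/top0.npy'); print('tray', np.round(depthpts('top',d,np.int32(T([(345,110),(325,222),(230,150),(130,90)]))),4))
p,dd=viewer.read_camera('top'); crop(p,170,180,320,270,5.3,'pics/f1.png')
p,dd=viewer.read_camera('side'); crop(p,220,220,330,370,4,'pics/f2.png')
"
```

```text
top [[0.537, 0.1126, 0.07], [0.5279, 0.0014, 0.07], [0.446, 0.008, 0.07], [0.4553, 0.1194, 0.07]]
[82, 112, 82, 112] c [0.49154975 0.06034905 0.07      ]
yaw of long axis vs +y -4.707348566177376
side [[0.5233, 0.0014, 0.07], [0.4456, 0.0098, 0.07], [0.4557, 0.1198, 0.07], [0.5347, 0.1096, 0.07]]
[109, 78, 110, 80] c [0.48985503 0.06015607 0.07      ]
yaw of long axis vs +y -5.634279635634324
guides top (z=.034): upper end,bend,near-tray; lower end,bend
[[0.5926 0.1663 0.034 ]
 [0.5823 0.2147 0.034 ]
 [0.588  0.2686 0.034 ]
 [0.4575 0.1776 0.034 ]
 [0.488  0.2285 0.034 ]
 [0.4893 0.2429 0.034 ]]
side: low end,bend; up end
[[0.4592 0.1875 0.034 ]
 [0.4838 0.2263 0.034 ]
 [0.5931 0.1734 0.034 ]]
tray [[0.5742 0.249  0.1298]
 [0.4972 0.259  0.129 ]
 [0.5454 0.3284 0.1284]
 [0.5874 0.4012 0.129 ]]
```

View pics/f1.png

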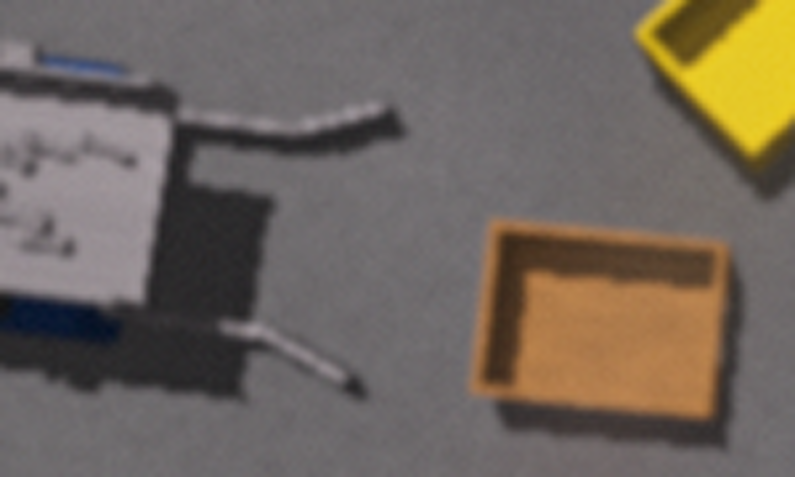

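View pics/f2.png

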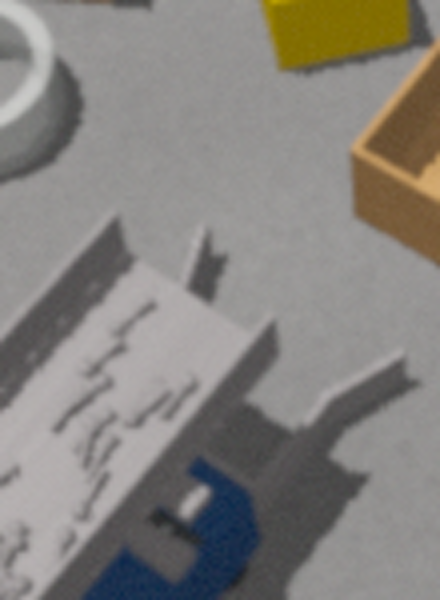

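```bash
python3 -c "
from h import *
for cam in ('top','side'):
    p=cv2.imread(f'pics/{cam}0.png'); d=np.load(f'pics/{cam}0.npy')
    v,u=np.nonzero(d>0); P=depthpts(cam,d,np.c_[u,v]); 
    box=(P[:,0]>.4)&(P[:,0]<.7)&(P[:,1]>.1)&(P[:,1]<.7)
    z=P[:,2]
    m=box&(z>.118)&(z<.165)&(P[:,1]<.42)
    Q=P[m]; r=cv2.minAreaRect(Q[:,:2].astype(np.float32)*1000); print(cam,'tray',r,len(Q)); print(np.round(cv2.boxPoints(r)))
    # stuff at guide height
    m=box&(z>.012)&(z<.045)&(P[:,1]<.25); Q=P[m]
    for s in (Q[:,0]>.53,Q[:,0]<=.53):
        A=Q[s&(Q[:,1]<.24)]; print('guide',len(A),A.min(0).round(3),A.max(0).round(3)); B=A[A[:,1]>.222]; print('bend part',len(B),B.mean(0).round(4) if len(B) else '')
    m=box&(z>.26)&(z<.29); Q=P[m]
    if len(Q)>50:
        r=cv2.minAreaRect(Q[:,:2].astype(np.float32)*1000); print('hopper',r)
    m=(P[:,2]>.055)&(P[:,2]<.08)&(P[:,0]>.43)&(P[:,0]<.55)&(P[:,1]>-.02)&(P[:,1]<.14); Q=P[m]; print('carton rim',cv2.minAreaRect(Q[:,:2].astype(np.float32)*1000),len(Q))
"
```

```text
top tray ((548.0294799804688, 331.86395263671875), (121.4705581665039, 175.61361694335938), 0.32218632102012634) 3072
[[487. 419.]
 [488. 244.]
 [609. 244.]
 [608. 420.]]
guide 100 [0.53  0.102 0.013] [0.597 0.239 0.039]
bend part 19 [0.5844 0.2308 0.0313]
guide 117 [0.455 0.107 0.012] [0.528 0.238 0.044]
bend part 16 [0.4873 0.2295 0.0336]
hopper ((567.191650390625, 497.3721618652344), (132.27008056640625, 164.990478515625), 83.46119689941406)
carton rim ((491.84210205078125, 63.26781463623047), (110.91368103027344, 80.03034210205078), 85.03382873535156) 307
side tray ((540.42138671875, 332.09454345703125), (168.84909057617188, 112.3608627319336), 83.43788146972656) 5325
[[475. 255.]
 [587. 242.]
 [606. 410.]
 [494. 422.]]
guide 93 [0.53  0.11  0.013] [0.597 0.208 0.043]
bend part 0 
guide 419 [0.455 0.101 0.012] [0.53  0.24  0.045]
bend part 47 [0.4843 0.23   0.0269]
hopper ((566.4271240234375, 495.594482421875), (131.5996856689453, 164.91029357910156), 83.68450927734375)
carton rim ((492.2102966308594, 59.261104583740234), (113.64572143554688, 82.83636474609375), 85.37532043457031) 686
```

```bash
cat >> h.py <<'E'
def Rc(yaw): # carton yaw deg (about z), tool down, tool x = -carton y
    a=np.radians(yaw); y=np.array([-np.sin(a),np.cos(a),0]); x=-y; yy=np.array([0,0,-1.]); return np.c_[x,yy,np.cross(x,yy)]
def ws():
    s=arm.observe(); print(round(s['clock'],2),np.round(s['tool_pos'],4),np.round(s['contact_force'],1),round(s['width'],3))
E
python3 -c "
from h import *
ws();rows([([.4862,.0082,.15],Rc(-5.2)),([.4862,.0082,.035],Rc(-5.2))])"
```

```text
9.4 [ 0.4741 -0.2407  0.2476] [-0.4 -1.1  0.3] 0.471
[-34.3, 16.7, 2.1, -3.7, 2.5, -0.6]
[-34.6, 16.2, 1.7, -3.7, 2.5, -0.6]
[-34.8, 15.7, 1.2, -3.7, 2.5, -0.6]
[-35.0, 15.3, 0.8, -3.7, 2.5, -0.6]
[-35.2, 14.9, 0.2, -3.7, 2.5, -0.6]
[-35.3, 14.6, -0.3, -3.7, 2.5, -0.6]
[-35.5, 14.2, -0.9, -3.7, 2.5, -0.6]
--
[0.0, 38.3, 0.0, 0.0, 0.0, 0.0]
[0.0, 38.3, 0.0, 0.0, 0.0, 0.0]
[0.0, 38.3, 0.0, 0.0, 0.0, 0.0]
--
```

>>> arm_command --commands '[[[-34,14,2,-3.7,2.5,-0.6,50],[-35,14,2,-3.7,2.5,-0.6,50],[-35,14,1,-3.7,2.5,-0.6,50],[-35,14,1,-3.7,2.5,-0.6,50],[-35,13,0,-3.7,2.5,-0.6,50],[-35,13,0,-3.7,2.5,-0.6,50],[-30,10,-1,-3.7,2.5,-0.6,50],[0,0,0,0,0,0,50]]]' --grip_force 25

```text
clock: 10.2
tool_pos: [0.4945, -0.0186, 0.1733]
orientation: [[-0.094, 0.039, 0.995], [-0.996, 0.004, -0.094], [-0.007, -0.999, 0.038]]
contact_force: [0.5, -0.0, -0.1]
width: 0.584
```

```bash
python3 -c "
from h import *
ws();rows([([.4862,.0082,.035],Rc(-5.2))])
p,dd=viewer.read_camera('top'); crop(p,200,170,400,310,4,'pics/g1.png')"
```

```text
10.2 [ 0.4945 -0.0186  0.1733] [ 0.5 -0.  -0.1] 0.584
[-6.2, 34.5, -4.0, -0.5, -0.0, -0.1]
[-6.3, 34.5, -3.7, -0.5, -0.0, -0.1]
[-6.3, 34.5, -3.3, -0.5, -0.0, -0.1]
[-6.4, 34.6, -3.0, -0.5, -0.0, -0.1]
--
```

View pics/g1.png

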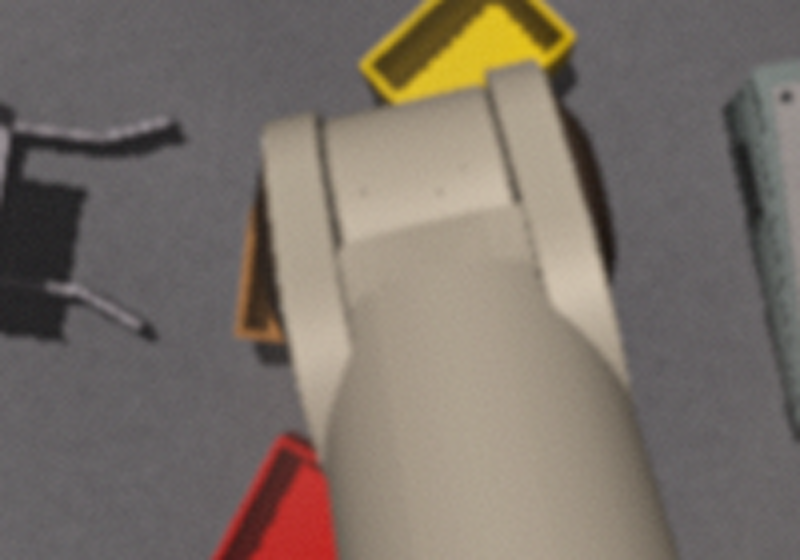

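>>> arm_command --commands '[[[-14,15,-8,-1,0,0,50],[-9,20,-5,-1,0,0,50],[0,0,0,0,0,0,50]]]'

```text
clock: 10.55
tool_pos: [0.4874, 0.0008, 0.1374]
orientation: [[-0.098, 0.007, 0.995], [-0.995, 0.006, -0.098], [-0.007, -1.0, 0.007]]
contact_force: [0.1, -0.2, 0.6]
width: 0.586
```

```bash
python3 -c "
from h import *
ws();rows([([.4862,.0082,.035],Rc(-5.2))])
p,dd=viewer.read_camera('side'); crop(p,260,180,420,310,4.5,'pics/g2.png')"
```

```text
10.55 [0.4874 0.0008 0.1374] [ 0.1 -0.2  0.6] 0.586
[-2.2, 34.1, -0.9, -0.1, -0.1, -0.1]
[-2.3, 34.1, -0.8, -0.1, -0.1, -0.1]
[-2.4, 34.1, -0.7, -0.1, -0.1, -0.1]
--
```

View pics/g2.png

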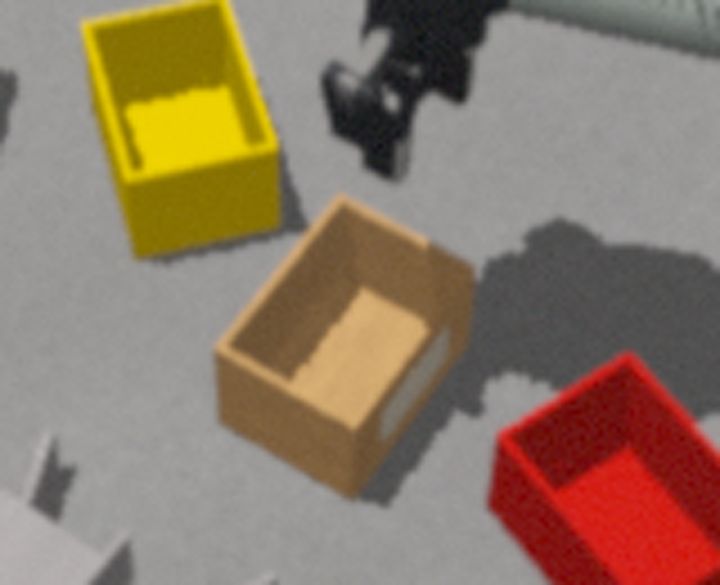

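Crop confirms the brown empty carton (with label) as the wanted one; red (620,470) and yellow (180,120) are look-alikes. Descend over its rear wall.

>>> arm_command --commands '[[[-7,15,-2,0,0,0,50],[0,30,0,0,0,0,50],[0,0,0,0,0,0,50]]]'

```text
clock: 10.9
tool_pos: [0.4917, 0.0023, 0.0959]
orientation: [[-0.105, 0.017, 0.994], [-0.994, 0.003, -0.106], [-0.005, -1.0, 0.017]]
contact_force: [0.0, -0.2, 0.8]
width: 0.583
```

```bash
python3 -c "
from h import *
ws();rows([([.4862,.0082,.035],Rc(-5.2))])
p,dd=viewer.read_camera('side'); crop(p,260,180,420,310,4.5,'pics/g3.png')"
```

```text
10.9 [0.4917 0.0023 0.0959] [ 0.  -0.2  0.8] 0.583
[-2.5, 30.4, -3.6, -0.5, -0.4, -0.1]
[-2.6, 30.4, -3.3, -0.5, -0.4, -0.1]
--
```

View pics/g3.png

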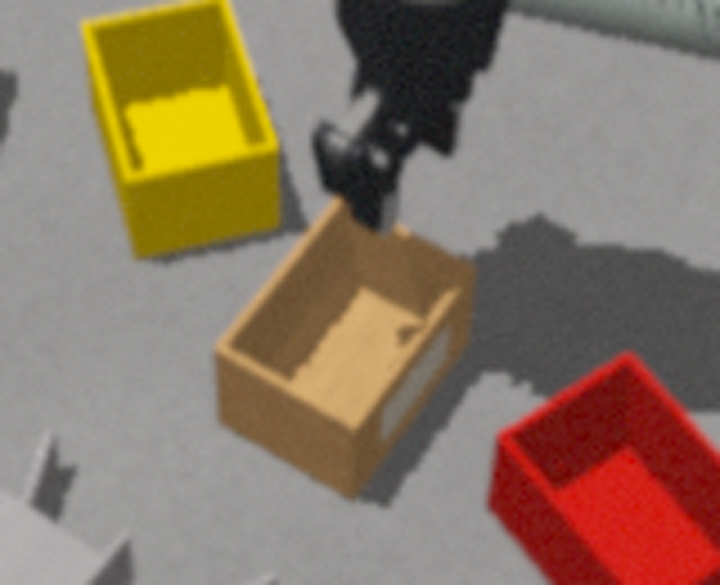

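>>> arm_command --commands '[[[-4,20,-5,-0.5,-0.4,0,50],[-2,25,-2,-0.5,0,0,50],[0,8,0,0,0,0,50],[0,0,0,0,0,0,50]]]'

```text
clock: 11.35
tool_pos: [0.4949, 0.0055, 0.051]
orientation: [[-0.104, 0.016, 0.994], [-0.995, 0.003, -0.104], [-0.004, -1.0, 0.015]]
contact_force: [-0.2, 0.6, -0.1]
width: 0.588
```

```bash
python3 -c "
from h import *
ws();rows([([.4862,.0082,.035],Rc(-5.2))])"
```

```text
11.35 [0.4949 0.0055 0.051 ] [-0.2  0.6 -0.1] 0.588
[-1.8, 15.8, -9.2, -0.9, -0.8, -0.2]
--
```

>>> arm_command --commands '[[[-2,8,-9,-0.9,-0.8,0,50],[0,5,0,0,0,0,50],[0,0,0,0,0,0,30],[0,0,0,0,0,0,0],[0,0,0,0,0,0,0],[0,0,0,0,0,0,0],[0,0,0,0,0,0,0]]]' --grip_force 25

```text
clock: 12.05
tool_pos: [0.4886, 0.0076, 0.041]
orientation: [[-0.09, 0.005, 0.996], [-0.996, 0.003, -0.09], [-0.003, -1.0, 0.005]]
contact_force: [-0.2, -0.0, -0.6]
width: 0.044
```

```bash
python3 -c "
from h import *
ws(); print(arm.observe()['orientation'])
p,dd=viewer.read_camera('side'); crop(p,230,180,420,330,4,'pics/g4.png')"
```

```text
12.05 [0.4886 0.0076 0.041 ] [-0.2 -0.  -0.6] 0.044
[[-0.09008227  0.00508652  0.99592134]
 [-0.99592825  0.00303207 -0.09009839]
 [-0.00347799 -0.99998247  0.00479267]]
```

View pics/g4.png

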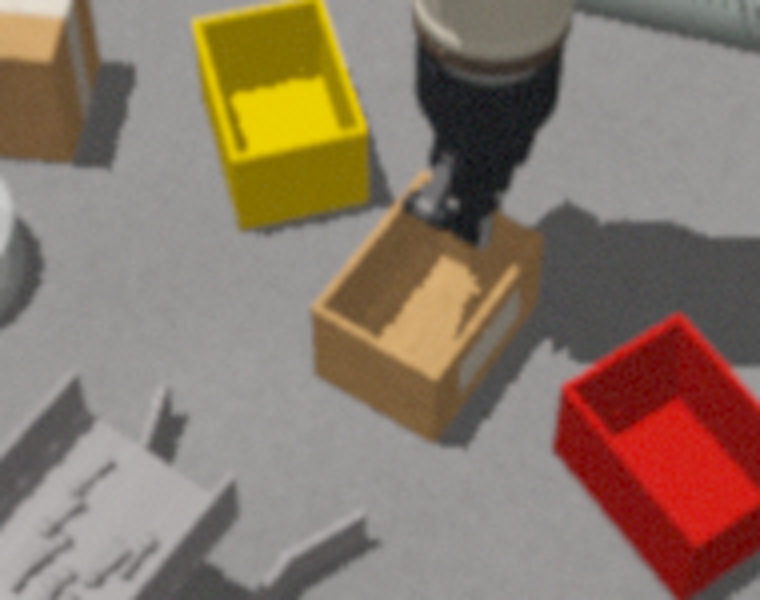

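>>> arm_command --commands '[[[-10,0,0,0,0,0,0],[-20,0,5,0,0,0,0],[-20,0,12,0,-0.5,0,0],[-10,0,12,0,-0.5,0,0],[0,0,0,0,0,0,0]]]'

```text
clock: 12.6
tool_pos: [0.5238, 0.0675, 0.0417]
orientation: [[-0.075, 0.005, 0.997], [-0.997, 0.002, -0.075], [-0.002, -1.0, 0.005]]
contact_force: [1.1, 0.4, -2.4]
width: 0.044
```

```bash
python3 -c "
from h import *
ws();rows([([.520,.071,.041],Rc(-6.5)),([.526,.122,.041],Rc(-6.5))])
p,dd=viewer.read_camera('side'); crop(p,180,180,380,330,4,'pics/g5.png')"
```

```text
12.6 [0.5238 0.0675 0.0417] [ 1.1  0.4 -2.4] 0.044
[-3.3, 0.7, -4.0, -0.3, 2.2, -0.1]
--
[-25.7, 0.0, 0.1, 0.0, 0.0, 0.0]
[-25.7, 0.0, 0.1, 0.0, 0.0, 0.0]
--
```

View pics/g5.png

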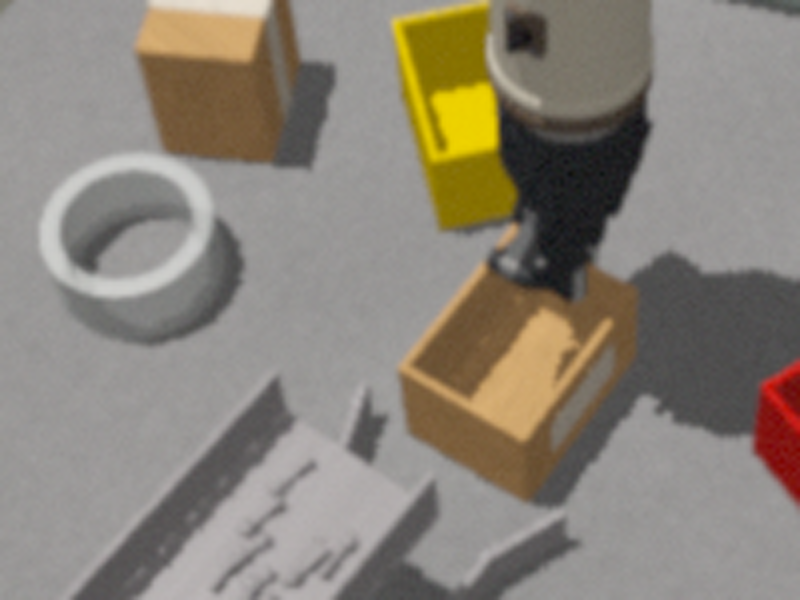

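>>> arm_command --commands '[[[-4,0,-4,0,2,0,0],[-15,0,0,0,0.5,0,0],[-20,0,0,0,0,0,0],[-12,0,0,0,0,0,0],[0,0,0,0,0,0,0]]]'

```text
clock: 13.15
tool_pos: [0.522, 0.1134, 0.0414]
orientation: [[-0.127, 0.001, 0.992], [-0.992, -0.005, -0.127], [0.004, -1.0, 0.002]]
contact_force: [-0.6, -0.2, -0.6]
width: 0.041
```

```bash
python3 -c "
from h import *
ws();rows([([.526,.122,.041],Rc(-6.5)),([.532,.175,.041],Rc(-6.5))])
p,dd=viewer.read_camera('side'); crop(p,180,180,380,330,4,'pics/g6.png')
p,dd=viewer.read_camera('top'); crop(p,170,180,320,270,5.3,'pics/g6t.png')"
```

```text
13.15 [0.522  0.1134 0.0414] [-0.6 -0.2 -0.6] 0.041
[-9.0, 0.4, 2.9, -0.1, -0.8, 0.2]
--
[-26.7, 0.0, -0.0, 0.0, 0.0, 0.0]
[-26.7, 0.0, -0.0, 0.0, 0.0, 0.0]
--
```

View pics/g6.png

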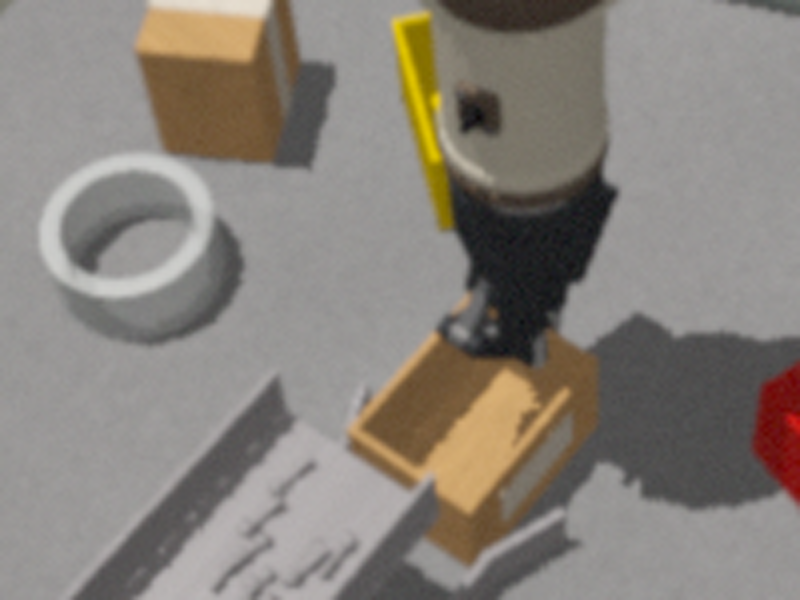

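View pics/g6t.png

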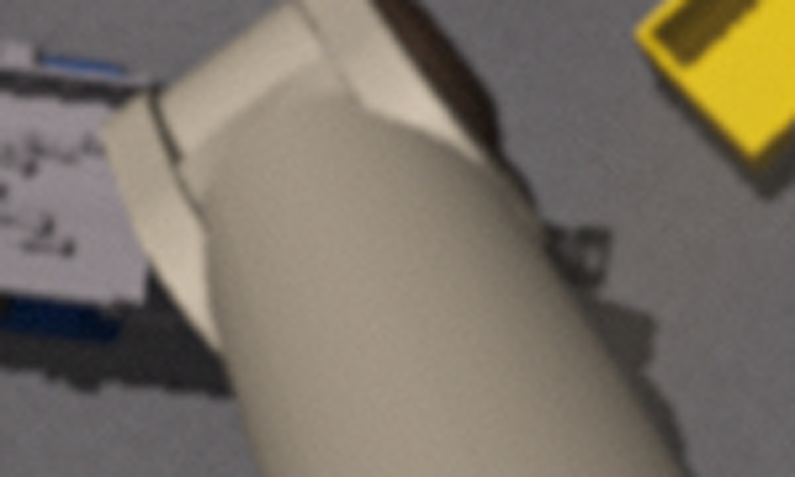

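>>> arm_command --commands '[[[-8,0,4,0,-0.8,0,0],[-12,0,1,0,0,0,0],[-12,0,0,0,0,0,0],[-8,0,0,0,0,0,0],[0,0,0,0,0,0,0]]]'

```text
clock: 13.75
tool_pos: [0.5328, 0.1419, 0.042]
orientation: [[-0.123, -0.0, 0.992], [-0.992, -0.015, -0.123], [0.015, -1.0, 0.001]]
contact_force: [-0.8, 1.6, 1.1]
width: 0.036
```

```bash
python3 -c "
from h import *
ws();rows([([.532,.175,.041],Rc(-6.5))])
p,dd=viewer.read_camera('side'); crop(p,180,180,380,330,4,'pics/g7.png')"
```

```text
13.75 [0.5328 0.1419 0.042 ] [-0.8  1.6  1.1] 0.036
[-32.8, 0.5, -4.8, -0.1, -0.6, 0.8]
--
```

View pics/g7.png

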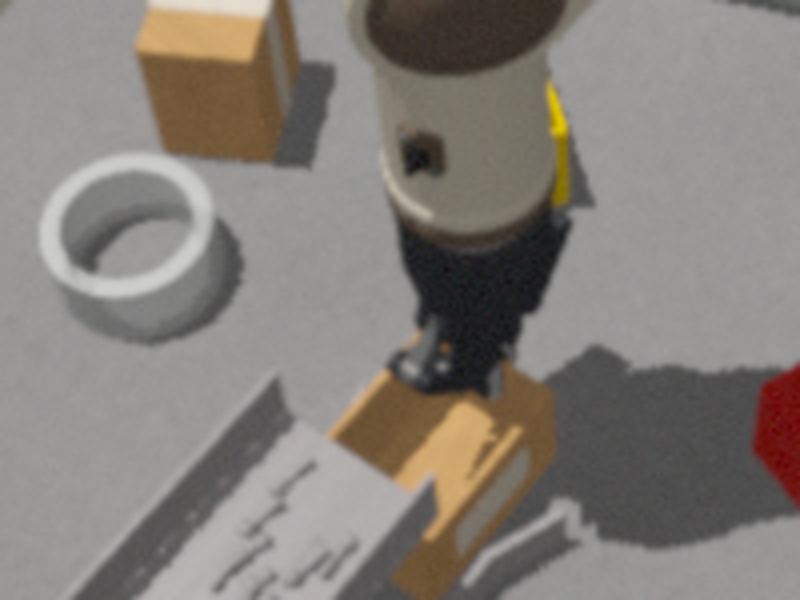

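>>> arm_command --commands '[[[-5,0,-4,0,-0.4,0.6,0],[-8,0,-1,0,0,0.2,0],[-8,0,0,0,0,0,0],[-5,0,0,0,0,0,0],[0,0,0,0,0,0,0]]]'

```text
clock: 14.3
tool_pos: [0.5303, 0.1655, 0.0411]
orientation: [[-0.12, -0.001, 0.993], [-0.993, -0.004, -0.12], [0.004, -1.0, -0.0]]
contact_force: [-0.3, -0.8, 0.9]
width: 0.041
```

```bash
python3 -c "
from h import *
ws();rows([([.532,.175,.041],Rc(-6.5))])"
```

```text
14.3 [0.5303 0.1655 0.0411] [-0.3 -0.8  0.9] 0.041
[-9.6, 0.1, 0.5, 0.0, -0.4, 0.2]
--
```

Now inch in until the stop plate pushes back.

>>> arm_command --commands '[[[-5,0,0,0,-0.3,0,0],[-4,0,0,0,0,0,0],[-4,0,0,0,0,0,0]]]'

```text
clock: 14.6
tool_pos: [0.5321, 0.1767, 0.041]
orientation: [[-0.115, -0.001, 0.993], [-0.993, -0.008, -0.115], [0.008, -1.0, -0.0]]
contact_force: [-3.5, -12.3, 12.1]
width: 0.038
```

```bash
python3 -c "
from h import *
ws()"
```

```text
14.6 [0.5321 0.1767 0.041 ] [ -3.5 -12.3  12.1] 0.038
```

>>> arm_command --commands '[[[-6,0,0,0,0,0,0],[0,0,0,0,0,0,0],[0,0,0,0,0,0,0],[0,0,0,0,0,0,0]]]'

```text
clock: 15.0
tool_pos: [0.5323, 0.1765, 0.0418]
orientation: [[-0.118, -0.004, 0.993], [-0.993, -0.019, -0.118], [0.019, -1.0, -0.002]]
contact_force: [-0.9, -3.1, 2.5]
width: 0.039
```

```bash
python3 -c "
from h import *
ws()
p,dd=viewer.read_camera('side'); crop(p,180,180,380,330,4,'pics/g8.png')"
```

```text
15.0 [0.5323 0.1765 0.0418] [-0.9 -3.1  2.5] 0.039
```

View pics/g8.png

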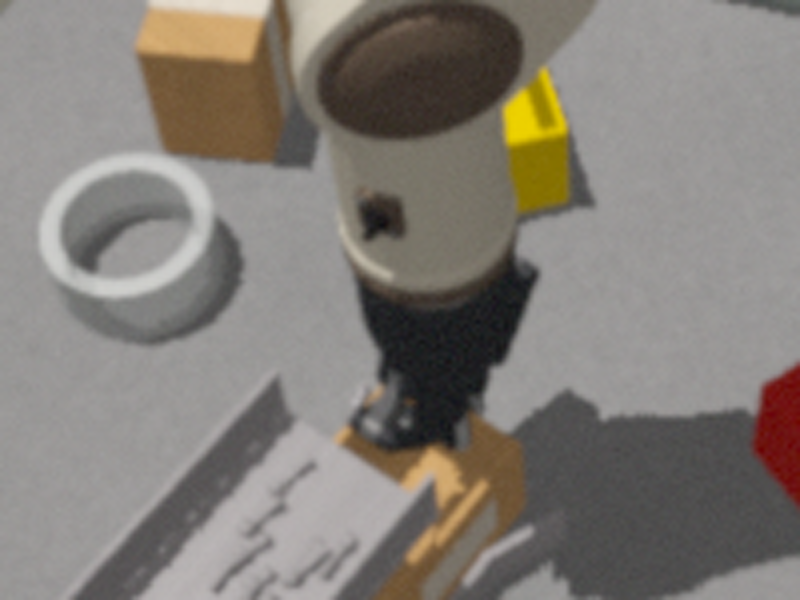

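>>> arm_command --commands '[[[0,0,0,0,0,0,15],[0,0,0,0,0,0,40],[0,0,0,0,0,0,40],[0,0,0,0,0,0,40],[0,-15,0,0,0,0,40],[0,-30,0,0,0,0,40],[0,-40,0,0,0,0,40],[20,-30,0,0,0,0,40],[45,0,0,0,0,0,40],[45,0,-10,0,0,0,40],[45,0,-30,0,0,0,40],[45,0,-40,0,0,0,40]]]'

```text
clock: 16.25
tool_pos: [0.4426, 0.0042, 0.1701]
orientation: [[-0.103, 0.005, 0.995], [-0.995, -0.01, -0.103], [0.009, -1.0, 0.006]]
contact_force: [0.6, -1.3, 1.1]
width: 0.468
```

```bash
python3 -c "
from h import *
ws()
p,dd=viewer.read_camera('side'); cv2.imwrite('pics/e_s.png',p); np.save('pics/e_s.npy',dd); crop(p,180,210,340,360,4,'pics/e1.png')
p,dd=viewer.read_camera('top'); cv2.imwrite('pics/e_t.png',p); np.save('pics/e_t.npy',dd)"
```

```text
16.25 [0.4426 0.0042 0.1701] [ 0.6 -1.3  1.1] 0.468
```

View pics/e1.png

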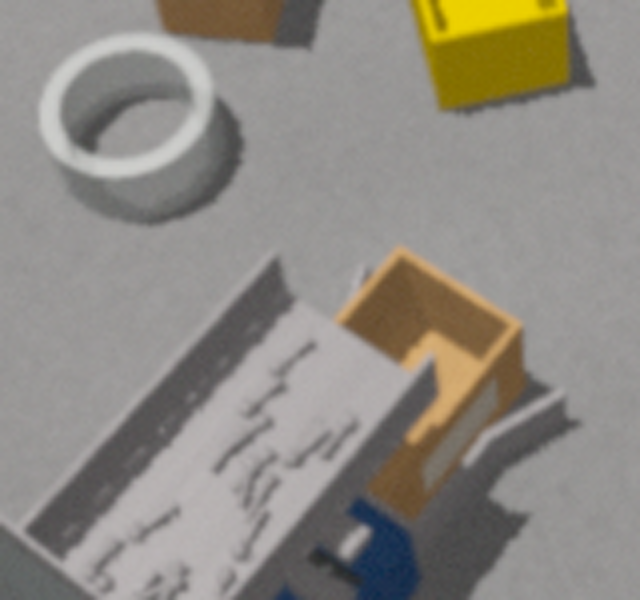

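View pics/e_t.png

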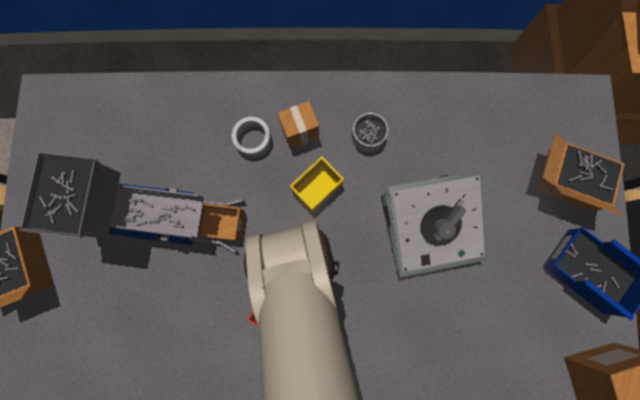

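```bash
python3 -c "
from h import *
S=lambda l:np.array(l,float)/4+[180,210]
q=onz('side',S([(402,247),(524,324)]),.07); print('rear rim corners side',np.round(q,4),np.linalg.norm(q[1]-q[0])); fy=np.array([.113,.994,0]); fx=np.array([.994,-.113,0]); print('t',q@fy,'x',q@fx, 'centre line x',np.array([.5358,.23,0])@fx,'yaw',np.degrees(np.arctan2(q[0][1]-q[1][1],q[0][0]-q[1][0])))
p=cv2.imread('pics/e_t.png'); crop(p,190,185,260,265,7,'pics/e2.png'); crop(p,385,180,490,280,5,'pics/e3.png')
"
```

```text
rear rim corners side [[0.5673 0.1688 0.07  ]
 [0.4887 0.1775 0.07  ]] 0.07901959143817627
t [0.23185349 0.23170903] x [0.54477893 0.46572767] centre line x 0.5065952000000001 yaw -6.380955311643636
```

View pics/e2.png

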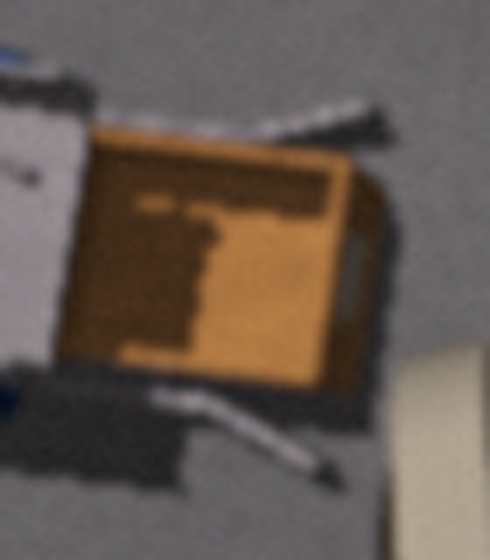

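View pics/e3.png

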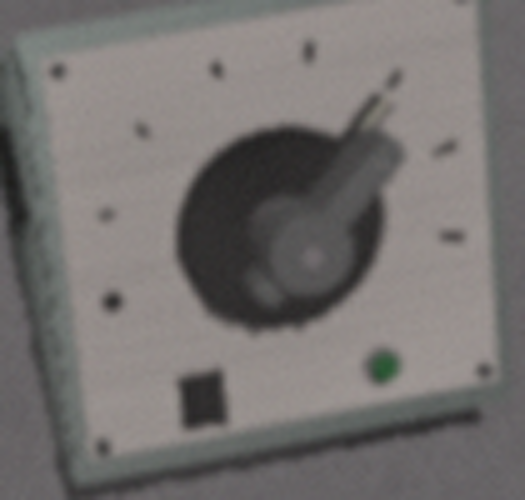

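```bash
python3 -c "
from h import *
T=lambda l:np.array(l,float)/7+[190,185]
q=onz('top',T([(353,158),(322,388)]),.07); fy=np.array([.113,.994,0]); fx=np.array([.994,-.113,0]); print(np.round(q,4),'t',q@fy,'x',q@fx)
e=onz('top',T([(375,112),(340,487)]),.034);print('flare ends',e.round(4),'t',e@fy,'x',e@fx)
pix=lambda x,y: [(x/5*3.8),(y/5*3.8)]
pa(*pix(386,98)); pa(*pix(383,103))
a=np.radians(-45); M=C+.081*(np.cos(a)*ex+np.sin(a)*ey)
t=onplane('top',[(386/5+385,98/5+180)],C+n_*.007,n_)[0]; print('tip-mark5 mm',np.linalg.norm(t-M)*1000)
ws(); rows([([.522,.140,.17],Rc(-6.5)),([.522,.140,.035],Rc(-6.5))])
"
```

```text
[[0.5702 0.1688 0.07  ]
 [0.4892 0.1765 0.07  ]] t [0.23226708 0.23072015] x [0.54768859 0.46627655]
flare ends [[0.5923 0.1693 0.034 ]
 [0.4557 0.1767 0.034 ]] t [0.2351809  0.22711166] x [0.56963803 0.43297214]
tip r 0.07721635318218473 deg from Off 150.56679542690267 step 5.018893180896756
tip r 0.07457144729015479 deg from Off 150.87289832420234 step 5.029096610806745
tip-mark5 mm 7.995501805864844
16.35 [ 0.437  -0.      0.1686] [-0.3  0.8  0.6] 0.464
[-37.1, -0.9, 17.3, 0.0, 0.1, 0.2]
[-37.1, -0.8, 17.3, 0.0, 0.1, 0.2]
[-37.1, -0.6, 17.2, 0.0, 0.1, 0.2]
[-37.2, -0.5, 17.2, 0.0, 0.1, 0.2]
--
[0.0, 33.8, 0.0, 0.0, 0.0, 0.0]
[0.0, 33.8, 0.0, 0.0, 0.0, 0.0]
[0.0, 33.8, 0.0, 0.0, 0.0, 0.0]
[0.0, 33.8, 0.0, 0.0, 0.0, 0.0]
--
```

Pointer reads 150.6 deg from Off (step 5 = 150). A gentle nudge from behind will confirm the carton is home.

>>> arm_command --commands '[[[-35,0,20,0,0,0,0],[-35,0,20,0,0,0,0],[-35,0,20,0,0,0,0],[-20,0,20,0,0,0,0],[0,10,0,0,0,0,0],[0,0,0,0,0,0,0]]]'

```text
clock: 16.95
tool_pos: [0.5344, 0.1171, 0.162]
orientation: [[-0.118, 0.004, 0.993], [-0.993, -0.017, -0.118], [0.016, -1.0, 0.006]]
contact_force: [0.5, -0.0, -0.0]
width: -0.001
```

```bash
python3 -c "
from h import *
ws(); rows([([.524,.130,.035],Rc(-6.5))])"
```

```text
16.95 [0.5344 0.1171 0.162 ] [ 0.5 -0.  -0. ] -0.001
[-3.4, 31.7, -3.1, -0.1, -0.1, 0.2]
[-3.3, 31.7, -3.1, -0.1, -0.1, 0.2]
[-3.2, 31.7, -3.0, -0.1, -0.1, 0.2]
[-3.0, 31.7, -3.0, -0.1, -0.1, 0.2]
--
```

>>> arm_command --commands '[[[-3,32,-5,0,0,0.5,0],[-1,32,-4,0,0,0.3,0],[0,32,-3,0,0,0,0],[0,22,-2,0,0,0,0],[0,0,0,0,0,0,0]]]'

```text
clock: 17.45
tool_pos: [0.5214, 0.1193, 0.0444]
orientation: [[-0.12, 0.009, 0.993], [-0.993, -0.005, -0.12], [0.003, -1.0, 0.01]]
contact_force: [-0.5, 0.7, 0.2]
width: -0.001
```

```bash
python3 -c "
from h import *
ws(); rows([([.5265,.150,.035],Rc(-6.5))])"
```

```text
17.45 [0.5214 0.1193 0.0444] [-0.5  0.7  0.2] -0.001
[-31.1, 9.3, 1.2, -0.6, -0.4, 0.2]
--
```

>>> arm_command --commands '[[[-12,4,2,-0.5,-0.3,0,0],[-12,3,1,0,0,0,0],[-7,2,0,0,0,0,0],[-5,0,0,0,0,0,0],[-4,0,0,0,0,0,0]]]'

```text
clock: 17.95
tool_pos: [0.5325, 0.1608, 0.0396]
orientation: [[-0.116, 0.005, 0.993], [-0.993, -0.004, -0.116], [0.004, -1.0, 0.006]]
contact_force: [-0.2, -11.8, 1.3]
width: 0.0
```

```bash
python3 -c "
from h import *
ws()"
```

```text
17.95 [0.5325 0.1608 0.0396] [ -0.2 -11.8   1.3] 0.0
```

>>> arm_command --commands '[[[-5,0,0,0,0,0,0],[-5,0,0,0,0,0,0]]]'

```text
clock: 18.15
tool_pos: [0.5323, 0.1603, 0.0396]
orientation: [[-0.122, -0.001, 0.993], [-0.992, -0.021, -0.122], [0.021, -1.0, 0.002]]
contact_force: [-3.9, -11.3, 9.2]
width: -0.003
```

```bash
python3 -c "
from h import *
ws()"
```

```text
18.15 [0.5323 0.1603 0.0396] [ -3.9 -11.3   9.2] -0.003
```

>>> arm_command --commands '[[[10,0,0,0,0,0,0],[20,0,0,0,0,0,0],[20,-20,0,0,0,0,0],[10,-40,0,0,0,0,0],[20,-40,0,0,0,0,0],[30,-20,-20,0,0,0,0],[40,0,-40,0,0,0,0],[30,0,-40,0,0,0,0],[0,0,0,0,0,0,0]]]'

```text
clock: 19.05
tool_pos: [0.412, -0.0074, 0.1686]
orientation: [[-0.12, 0.005, 0.993], [-0.993, -0.022, -0.12], [0.021, -1.0, 0.008]]
contact_force: [0.6, 0.5, -0.1]
width: -0.004
```

```bash
python3 -c "
from h import *
ws()
p,dd=viewer.read_camera('side'); cv2.imwrite('pics/z_s.png',p);crop(p,180,210,340,360,4,'pics/z1.png')
p,dd=viewer.read_camera('top'); cv2.imwrite('pics/z_t.png',p)"
```

```text
19.05 [ 0.412  -0.0074  0.1686] [ 0.6  0.5 -0.1] -0.004
```

View pics/z1.png

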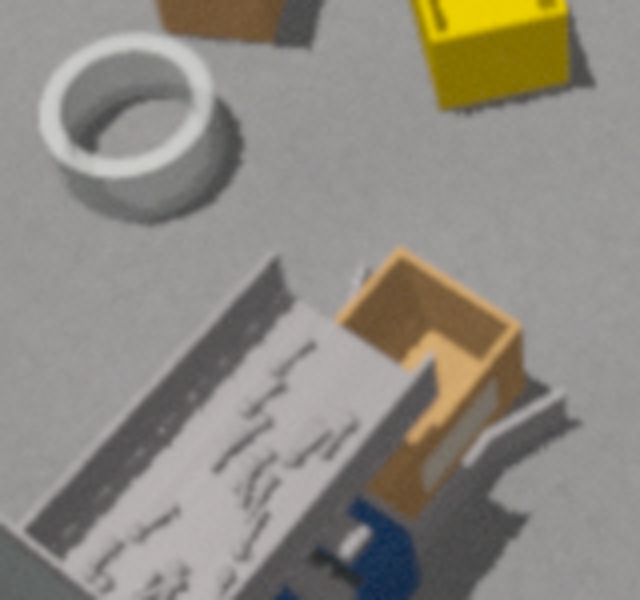

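View pics/z_t.png

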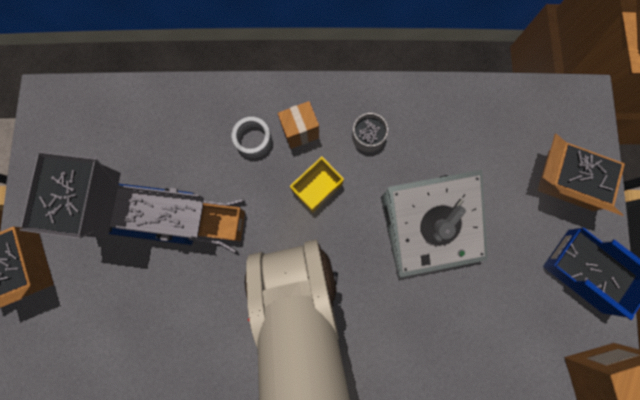

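The carton did not move under the 11 N nudge: rim corners are still at (402,247) and (524,324) in the side crop. The pointer is at tick 5, the bystanders are where they stood, and the arm is clear.

```bash
python3 -c "
from rig import arm
print(arm.sign_off())"
```

```text
the job is handed in; nothing more can be done
None
```

I handed the job in at about 19 s. By my last checks, the switch is at step 5 and the carton is home against the stop plate. No verdict is reported, so I can't confirm the score.

- **Switch:** The pointer started hanging between Off and step 1, and settled at step 1 when first pushed. I then pushed it up one click at a time to step 5 and backed off. It rests at 150.6° from Off (step 5 is 150°), and no picture showed it near step 6. My measured tip-to-mark distance was 8.0 mm, right at the limit. I took that at the top edge of the pointer nose, 7 mm above the plate, so the in-plane gap is about 4 mm.
- **Carton:** I gripped its rear wall and slid it between the guides until the stop pushed back with about 12 N, then let go. A second push of about 11 N from behind moved it no further. Its rear rim is where it should be at home, to within the roughly 3 mm I trust for the stop plate's position. It is about 1 mm off the middle and squared to the feeder within about 1°, standing upright.
- **Bystanders:** The tin, sealed box and tape roll look unmoved in the last pictures (compared by eye). The arm was clear of everything when I handed in.

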